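# Put the returned enclosures back in their stock trays

## Task

Put each of the four grey aluminium enclosures back into its own stock tray, the one whose shape and size it fits with only a narrow, even gap all round: the square, the long, the flanged and the small box each have one. Set each down (do not drop it) so that it stands upright, lid up, flat on the floor of its tray, and leave the tape roll and the jar where they are.

Things in the scene. Friction and masses are not known exactly. Their poses are not given: they have to be found in the camera images.
- square_box: the square enclosure: a closed, loose, grey die-cast aluminium electronics box with a flat screwed-on lid, 64 x 64 mm and 52 mm high; square, so any of its four sides is equivalent. It stands upright on the bench; weighs 0.05 to 0.3 kg. Origin at the centre of its underside, z up, x and y along its sides.
- long_box: the long enclosure: a closed, loose, grey die-cast aluminium electronics box with a flat screwed-on lid, 120 mm long (x) x 38 mm wide (y), 46 mm high. It stands upright on the bench; weighs 0.05 to 0.3 kg. Origin at the centre of its underside, z up, x and y along its sides.
- flanged_box: the flanged enclosure: a closed, loose, grey die-cast aluminium electronics box with a flat screwed-on lid, body 64 mm (x) x 56 mm (y), 50 mm high, with a 4 mm thick mounting flange at the foot that sticks out 15 mm at each x end, so the footprint is 94 x 56 mm; grip it across y. It stands upright on the bench; weighs 0.05 to 0.3 kg. Origin at the centre of its underside, z up, x and y along its sides.
- small_box: the small enclosure: a closed, loose, grey die-cast aluminium electronics box with a flat screwed-on lid, 46 mm long (x) x 34 mm wide (y), 46 mm high, the smallest of the four. It stands upright on the bench; weighs 0.05 to 0.3 kg. Origin at the centre of its underside, z up, x and y along its sides.
- square_tray: the stock tray for the square enclosure: an open, shallow card tray, brown inside with white outer faces, fixed to the bench; inside 80 mm (x) x 80 mm (y), i.e. 8 mm of play on every side of its enclosure standing square in it; walls 4 mm thick, rim 18 mm above the bench, inner floor 4 mm above the bench. Origin at the centre of its underside on the bench, z up, x along its side (square tray).
- long_tray: the stock tray for the long enclosure: an open, shallow card tray, brown inside with white outer faces, fixed to the bench; inside 136 mm (x) x 54 mm (y), i.e. 8 mm of play on every side of its enclosure standing square in it; walls 4 mm thick, rim 18 mm above the bench, inner floor 4 mm above the bench. Origin at the centre of its underside on the bench, z up, x along its longer side.
- flanged_tray: the stock tray for the flanged enclosure: an open, shallow card tray, brown inside with white outer faces, fixed to the bench; inside 110 mm (x) x 72 mm (y), i.e. 8 mm of play on every side of its enclosure standing square in it; walls 4 mm thick, rim 18 mm above the bench, inner floor 4 mm above the bench. Origin at the centre of its underside on the bench, z up, x along its longer side.
- small_tray: the stock tray for the small enclosure: an open, shallow card tray, brown inside with white outer faces, fixed to the bench; inside 62 mm (x) x 50 mm (y), i.e. 8 mm of play on every side of its enclosure standing square in it; walls 4 mm thick, rim 18 mm above the bench, inner floor 4 mm above the bench. Origin at the centre of its underside on the bench, z up, x along its longer side.
- tape_roll: bystander: a brown roll of packing tape lying flat, 96 mm outside diameter, 45 mm high, loose, at the far edge of the work. Origin at the centre of its underside. Leave alone.
- screw_jar: bystander: a grey jar with a white cap, 60 mm diameter, 75 mm high, loose, at the far edge of the work. Origin at the centre of its underside. Leave alone.
There are look-alikes about, which are no part of the job. What is shaped like the small_box but brown or pink is not meant.

How it is judged:
By the outcome, as a careful person would: the job done as asked, in the order asked, and still so for the second after the job is handed in, with the robot touching nothing.
It also fails if it takes over 102 s, if anything falls off the work surface, if the arm or the gripper's body presses on something with over 40 N, if the wrist force passes 120 N, or if a joint passes its speed limit or range.

## Robot

A 6-joint arm with a two-finger parallel gripper is mounted at the origin on the work surface. World frame = base frame: x ahead of the robot, y to its left, z up, the work surface at z = 0. Lengths are in m, angles in rad, forces in N, time in s.
With the tool pointing down it reaches from about 0.35 to 0.975 m from the base axis. Payload 4.9 kg.
Tool frame: the origin (TCP) lies at the centre of the arm's flange, where the gripper is bolted on; the fingertips stand 173 mm ahead of it and the grasp point (between the pads) lies 155 mm ahead of it (ctrl.finger_overhang is the distance from the TCP to the fingertips, in m); z points along the fingers, y is the direction in which the jaws open and shut (so a half turn about z gives the same grasp; the last joint's range is limited). The gripper opens to 85 mm and grips with 20 to 120 N. Pads are 22 mm wide; open, the fingers measure 114 mm over their backs; the gripper's body (76 mm by 85 mm) begins 54 mm behind the grasp point. The pads swing forward as they close: fully open they stand 13 mm farther back than shut.
Start: joints at [-1.428, 0.053, 1.613, -0, 1.476, -0.119], TCP at [0.162, -0.604, 0.405] pointing down, gripper open.
Joint ranges: [-3.01, 3.01], [-1.01, 2.22], [0.06, 2.58], [-1.02, 4.17], [0.09, 2.62], [-3.14, 3.14]. Speed limits (rad/s): [2.57, 2.57, 3.14, 3.14, 3.14, 3.14].

## Interface

Orientations are given as a rotation vector (axis times angle).
In Python, from station import ctrl, eyes, spotter gives the robot as it stands.
- The arm moves only by the shell command python3 -m crank 'ROWS' [FORCE]. ROWS is JSON, a list of rows, each a list of 7 numbers: the turn, a rotation vector about the tool's x, y, z in rad, then the shift along the tool's x, y, z in mm, then the closure, from -1 (fully open) to 1 (shut). A call has 1 to 8 rows; each row shifts and turns the pose as measured when the row begins, along the tool's axes as they then stand; what a row does not reach is not made up. A row lasts 1/12 s, in which the tool goes at most 41.7 mm and 7.16 degrees, less where a joint would pass 70% of its speed; a pose out of reach is approached as far as the arm can. A call is refused whole if a number of a shift passes 41.7 or a number of a turn 0.125, either way. A call with a gripper value outside its range is refused whole. The fingers move at their own pace and stop on an object; FORCE is the grip in N (left out, the last holds). Time passes only in rows, so rows that do not move let the fingers close. It gives the time, the measured TCP pose, the force and the opening at its end, in the units of the state.
- ctrl.get_obs(): the state, without advancing time (a new reading comes with each control period).
- eyes.get_image(name): name is "scene" or "top" or "wrist"; returns a dict with "image" (480x640x3 uint8, red, green, blue), "vertical_fov" (degrees; the focal length in pixels is half the picture's height over the tangent of half this angle, whatever the lens; pixels are square), "cx", "cy" (the principal point, pixels), "rvec" (rotation vector, rad) and "tvec" (3), from world to camera coordinates, as OpenCV has them; the wrist camera has in their place "mount" (4x4, takes a point from camera to tool coordinates, whose origin is the TCP and whose axes are the flange's). Camera axes: x right, y down, z forward; pixel columns grow to the right and rows downward; lengths in m; the calibration is good to about 2 mm. The wrist camera is an equidistant fisheye: a pixel r from the principal point sees the ray r / f radians off the axis. A picture is of the moment at which its call begins: read the wrist's pose just before it. There is no depth.
- ctrl.finish_job(): hands the job in, once; it reports no verdict.
Trained networks look in a picture, given as the dict that the camera call returned (one of the last four; its "shot" number tells which), for a name from the list of things; names that differ only in an ending like _2 or _b are one class to them, and where a whole thing is asked for, a point or a joint stands for the part that bears it (a point fixed in the world has none). Each returns a list of dicts, best first, with "confidence" (0 to 1); they miss things now and then, are a little off and sometimes report something else, mostly with a low value. They report only what shows in the picture. A call takes as long as a camera call. They do not tell look-alikes from the thing itself.
- spotter.look_for(query, picture): "centre" ([x, y, z] in m, in world coordinates, good to about 4 mm: the middle of the surface that is visible of it).
- spotter.outline_of(query, picture): "region" (480x640 bool, what is visible of it).
- spotter.mark_of(query, picture): "centre" ([x, y, z] in m, in world coordinates, good to about 4 mm: a listed point, or the origin of a listed thing).
The state is a dict: "t": time; "q": joint angles; "dq": joint speeds; "effort": joint torques, N m; "tool_pos": TCP position; "tool_rot": TCP orientation; "contact_force": force on the tool from outside, world axes, zero at the start; "wrist_torque": the same for the moment, N m; "opening": finger opening in m.
Only numpy, scipy, OpenCV 4.12 (cv2) and the standard library are available. Lean on these libraries where they do the work, as an engineer would, in place of code of your own. Each camera call takes 0.05 s, during which the arm holds its last target.

## Working session

There is one attempt and no reset: what is moved stays moved. The work goes in short steps, Python scripts to look and compute and a shell command to move; the robot and the scene stay as the last step left them, time stands still between calls to the robot, and variables do not carry over. Pictures are saved under pics/ and viewed, and the job is handed in when it is done.

```bash
ls; mkdir -p pics; cat > h.py <<'E'
import numpy as np, cv2
from station import ctrl, eyes, spotter
from scipy.spatial.transform import Rotation as R
def save(n,im): cv2.imwrite('pics/'+n+'.png',cv2.cvtColor(im,cv2.COLOR_RGB2BGR))
def K(p):
    f=240/np.tan(np.radians(p['vertical_fov'])/2); return f
def px2w(p,u,v,z):
    f=K(p); Rm=R.from_rotvec(p['rvec']).as_matrix(); t=np.array(p['tvec'])
    d=Rm.T@np.array([(u-p['cx'])/f,(v-p['cy'])/f,1]); c=-Rm.T@t
    return c+d*(z-c[2])/d[2]
def w2px(p,X):
    f=K(p); c=R.from_rotvec(p['rvec']).as_matrix()@np.array(X)+np.array(p['tvec'])
    return p['cx']+f*c[0]/c[2],p['cy']+f*c[1]/c[2]
E
python3 - <<'E'
from h import *
o=ctrl.get_obs(); print(o, ctrl.finger_overhang)
for n in ['top','scene']:
    p=eyes.get_image(n); save(n+'0',p['image']); print(n,p['vertical_fov'],p['cx'],p['cy'],p['rvec'],p['tvec'])
    for q in ['square_box','long_box','flanged_box','small_box','square_tray','long_tray','flanged_tray','small_tray','tape_roll','screw_jar']:
        for r in spotter.mark_of(q,p): print(q,np.round(r['centre'],3),round(r['confidence'],2),np.round(w2px(p,r['centre'])))
E
```

```text
pics
{'t': 0.0, 'q': array([-1.42799710e+00,  5.33259085e-02,  1.61428974e+00,  5.61628434e-06,
        1.47600569e+00, -1.19016037e-01]), 'dq': array([ 0.00142167, -0.00037142, -0.00174094, -0.00119411,  0.00099447,
        0.00190548]), 'effort': array([-2.57844498e-03, -3.93696249e+01, -3.70175493e+01, -4.14195811e-04,
        7.14401656e-03,  1.53314852e-05]), 'tool_pos': array([ 0.16172363, -0.60343106,  0.4034844 ]), 'tool_rot': array([-3.11270149e+00, -4.09819217e-01,  2.90938311e-05]), 'contact_force': array([-0.11431172,  0.04752637,  0.54677506]), 'wrist_torque': array([-0.06210041, -0.00383471,  0.02831588]), 'opening': 0.08513737089967517} 0.1734
top 43.96436563454796 311.48848310988024 229.47009012562737 [ 2.08026325 -2.1394374   0.19498835] [0.01584208 0.55717254 1.2272631 ]
square_box [ 0.626  0.148 -0.002] 0.94 [246. 207.]
square_box [ 0.638 -0.148  0.005] 0.2 [376. 197.]
long_box [0.482 0.111 0.003] 0.61 [263. 269.]
flanged_box [0.525 0.371 0.002] 0.69 [147. 253.]
flanged_box [ 0.471 -0.112 -0.002] 0.68 [363. 271.]
small_box [ 0.653 -0.06  -0.002] 0.91 [337. 193.]
sm
[... 437 characters left out ...]
1111896 244.99915277988055 [ 1.51519014  2.28948602 -0.68112204] [ 0.23426394 -0.39783655  1.16786961]
square_box [0.627 0.148 0.   ] 0.58 [380. 316.]
long_box [0.477 0.112 0.002] 0.65 [387. 248.]
flanged_box [0.522 0.372 0.   ] 0.6 [510. 312.]
small_box [ 0.64  -0.144  0.004] 0.88 [240. 268.]
small_box [ 0.655 -0.059 -0.002] 0.72 [275. 290.]
small_box [ 0.625 -0.233 -0.004] 0.67 [206. 250.]
square_tray [ 0.467 -0.109 -0.001] 0.64 [292. 212.]
long_tray [ 0.529 -0.367 -0.001] 0.86 [177. 197.]
flanged_tray [ 0.37  -0.288 -0.003] 0.56 [241. 160.]
small_tray [ 0.389  0.305 -0.002] 0.68 [488. 247.]
tape_roll [ 0.691  0.309 -0.   ] 0.58 [457. 381.]
screw_jar [ 0.719 -0.328 -0.004] 0.55 [142. 271.]
```

View pics/top0.png

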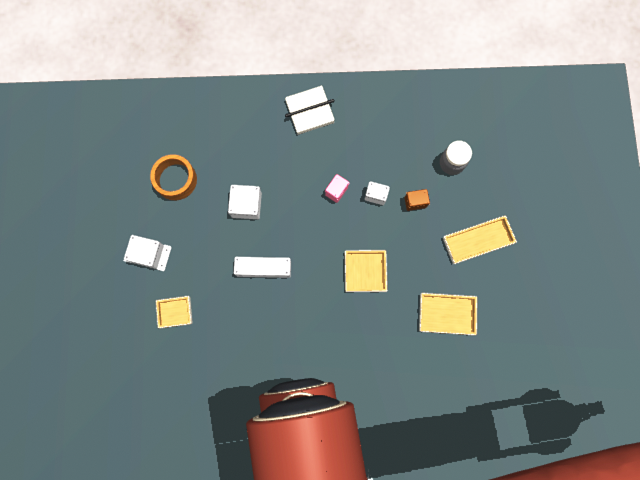

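View pics/scene0.png

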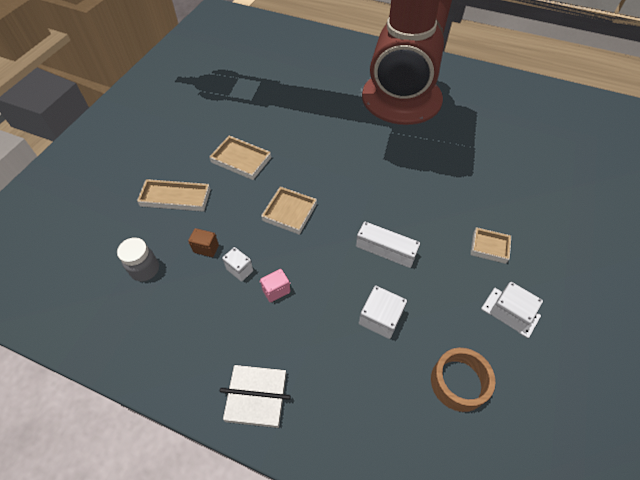

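```bash
python3 -c "
import cv2
a=cv2.imread('pics/top0.png');cv2.imwrite('pics/crop0.png',cv2.resize(a[160:240,310:450],(800,457),interpolation=cv2.INTER_CUBIC))"
```

```text
(no output)
```

View pics/crop0.png

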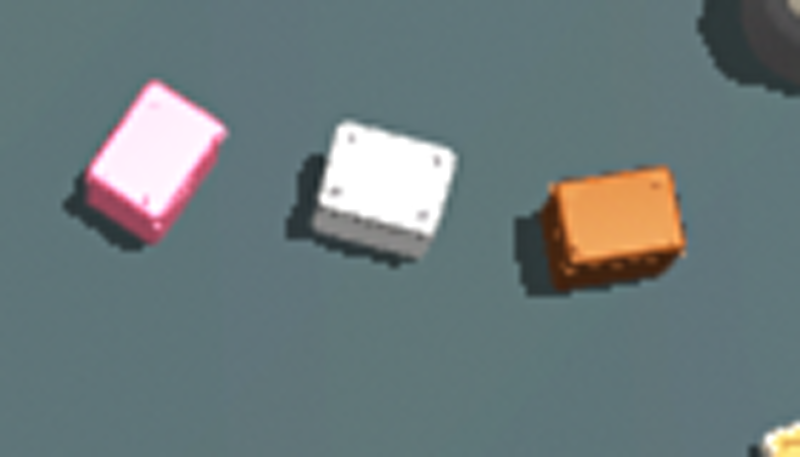

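The grey small box is at (376,193) in the top view, between the pink one at (337,188) and the brown one at (417,199). It is the only one of the three that is neither brown nor pink, so it is the one meant. Next I'll fit each pose against the outlines.

```bash
cat > fit.py <<'E'
from h import *
from scipy.optimize import minimize
G={'square_box':[(64,64,0,52)],'long_box':[(120,38,0,46)],'flanged_box':[(64,56,0,50),(94,56,0,4)],'small_box':[(46,34,0,46)],
'square_tray':[(88,88,0,18)],'long_tray':[(144,62,0,18)],'flanged_tray':[(118,80,0,18)],'small_tray':[(70,58,0,18)]}
S=4
def rend(p,g,x,y,a,z=0):
    m=np.zeros((480*S,640*S),np.uint8)
    c,s=np.cos(a),np.sin(a)
    for (l,w,z0,z1) in g:
        pts=[]
        for i in(-1,1):
            for j in(-1,1):
                for k in(z0,z1):
                    X=i*l/2e3;Y=j*w/2e3
                    u,v=w2px(p,[x+c*X-s*Y,y+s*X+c*Y,k/1e3+z]); pts.append(((u+.5)*S-.5,(v+.5)*S-.5))
        cv2.fillConvexPoly(m,cv2.convexHull(np.round(np.array(pts)*16).astype(np.int32)),1,shift=4)
    return m
def fit(name,obs,x0,a0s,z=0):
    """obs: list of (pic,mask)"""
    ms=[]
    for p,m in obs: ms.append(cv2.resize(m.astype(np.float32),None,fx=S,fy=S,interpolation=cv2.INTER_LINEAR)>.5)
    def cost(v):
        e=0
        for (p,_),M in zip(obs,ms):
            r=rend(p,G[name],v[0]/1e3,v[1]/1e3,v[2]/50,z)>0
            e+=1-(r&M).sum()/(r|M).sum()
        return e/len(obs)
    best=None
    for a in a0s:
        st=[x0[0]*1e3,x0[1]*1e3,a*50]
        r=minimize(cost,st,method='Nelder-Mead',options=dict(initial_simplex=[st,[st[0]+6,*st[1:]],[st[0],st[1]+6,st[2]],[st[0],st[1],st[2]+8]],maxiter=90,xatol=.1,fatol=1e-4))
        if best is None or r.fun<best.fun: best=r
    return best.x[0],best.x[1],np.degrees(best.x[2]/50),best.fun
E
cat > fit0.py <<'E'
from fit import *
X={'square_box':(.626,.148),'long_box':(.48,.111),'flanged_box':(.523,.371),'small_box':(.641,-.144),'square_tray':(.469,-.111),'long_tray':(.532,-.368),'flanged_tray':(.37,-.287),'small_tray':(.391,.305)}
P=[eyes.get_image(n) for n in('top','scene')]
vis=[p['image'].copy() for p in P]
for n,x0 in X.items():
    obs=[]
    for p in P:
        b=[(np.hypot(*(np.array(np.nonzero(r['region'])).mean(1)[::-1]-np.array(w2px(p,[*x0,.02])))),r) for r in spotter.outline_of(n,p)]
        b=[r for r in b if r[0]<12]
        if b: obs.append((p,min(b,key=lambda t:t[0])[1]['region']))
    if not obs: print(n,'none');continue
    sq=n.startswith('square')
    angs=np.radians([-30,0,30] if sq else [-75,-45,-15,15,45,75])
    out=[fit(n,obs,x0,angs)]+[fit(n,[o],x0,[np.radians(0)] if 0 else angs) for o in obs]
    print(n,len(obs),[np.round(o,2).tolist() for o in out])
    x,y,a,_=out[0]
    for v,p in zip(vis,P):
        m=rend(p,G[n],x/1e3,y/1e3,np.radians(a)); m=cv2.resize(m,(640,480),interpolation=cv2.INTER_AREA)
        cs,_=cv2.findContours(m,0,1); cv2.drawContours(v,cs,-1,(255,0,0),1)
save('fit_top',vis[0][140:350,110:530].repeat(1,0)); save('fit_scene',vis[1])
E
time python3 fit0.py
```

```text
square_box 2 [[629.68, 147.71, -5.27, 0.06], [630.44, 146.41, -5.07, 0.05], [628.39, 148.85, -4.44, 0.04]]
long_box 2 [[482.91, 110.49, 87.12, 0.07], [483.39, 109.98, 87.16, 0.05], [480.9, 110.92, -92.66, 0.06]]
flanged_box 2 [[523.13, 371.31, 74.15, 0.06], [523.22, 369.31, -107.57, 0.06], [522.7, 371.78, 74.6, 0.05]]
small_box 2 [[641.39, -146.15, 72.54, 0.1], [642.79, -146.73, -107.69, 0.06], [639.99, -145.83, 67.99, 0.09]]
square_tray 2 [[468.6, -114.24, -1.95, 0.06], [469.7, -115.71, -1.65, 0.06], [467.54, -114.44, -1.19, 0.03]]
long_tray 2 [[531.55, -369.3, 106.93, 0.05], [533.11, -370.54, -73.22, 0.04], [530.72, -368.5, 107.34, 0.02]]
flanged_tray 2 [[371.49, -288.61, -95.64, 0.04], [372.01, -289.27, 84.38, 0.03], [370.12, -288.02, -95.72, 0.03]]
small_tray 2 [[391.34, 306.71, 96.52, 0.05], [391.67, 305.9, -84.39, 0.04], [390.51, 307.71, -83.06, 0.05]]
real	3m23.142s
user	3m10.256s
sys	0m0.883s
```

```bash
python3 -c "
import cv2
a=cv2.imread('pics/fit_top.png');cv2.imwrite('pics/fit_top2.png',cv2.resize(a,(800,400),interpolation=cv2.INTER_CUBIC))"
```

```text
(no output)
```

View pics/fit_top2.png

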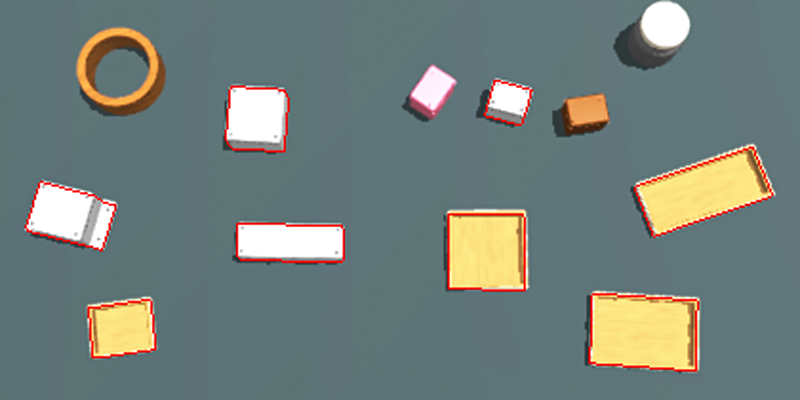

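The fits line up with the picture, with about 1–2 mm between the two cameras. Next is a helper that gives the remaining motion in tool axes.

```bash
cat > nav.py <<'E'
import sys
from h import *
# usage: nav.py x y z(mm) jawdeg
o=ctrl.get_obs(); x,y,z,j=map(float,sys.argv[1:5])
Rt=R.from_rotvec(o['tool_rot']); M=Rt.as_matrix()
yaw=np.degrees(np.arctan2(M[1,1],M[0,1])); d=(j-yaw+90)%180-90
a=np.radians(yaw+d); yt=np.array([np.cos(a),np.sin(a),0]); zt=np.array([0,0,-1.]); xt=np.cross(yt,zt)
Mt=np.array([xt,yt,zt]).T
turn=R.from_matrix(M.T@Mt).as_rotvec()
D=np.array([x,y,z])-o['tool_pos']*1e3
print('t %.2f q6 %.2f pos'%(o['t'],o['q'][5]),np.round(o['tool_pos']*1e3,1),'jaw %.1f'%yaw,'F',np.round(o['contact_force'],1),'open %.1f'%(o['opening']*1e3))
print('turn',np.round(turn,3),'shift now',np.round(M.T@D,1),'shift after turn',np.round(Mt.T@D,1))
E
python3 nav.py 630 148 300 -5
```

```text
t 2.00 q6 -0.12 pos [ 161.7 -603.7  404.7] jaw -75.0 F [ 0.5 -0.4 -0.4] open 85.8
turn [ 0.    -0.    -1.222] shift now [ 646.8 -604.9  104.7] shift after turn [789.6 401.  104.7]
```

```bash
python3 -m crank '[[0,0,-0.122,0,0,10,-1],[0,0,-0.122,0,0,10,-1],[0,0,-0.122,0,0,10,-1],[0,0,-0.122,0,0,10,-1],[0,0,-0.122,0,0,10,-1],[0,0,-0.122,0,0,10,-1],[0,0,-0.122,0,0,10,-1],[0,0,-0.122,0,0,10,-1]]' 40; python3 nav.py 630 148 300 -5
```

```text
t: 2.67
tool_pos: [0.162, -0.605, 0.3261]
tool_rot: [2.529, 1.851, -0.006]
contact_force: [0.9, 0.1, 0.6]
opening: 0.0857
t 2.67 q6 -1.12 pos [ 162.  -605.   326.1] jaw -17.6 F [0.9 0.1 0.6] open 85.7
turn [ 0.003  0.008 -0.22 ] shift now [859.4 218.6  20.4] shift after turn [791.  400.6  26.1]
```

```bash
python3 -m crank '[[0,0,-0.12,0,0,10,-1],[0,0,-0.1,0,0,10,-1],[0,0,0,35,17.7,1,-1],[0,0,0,35,17.7,1,-1],[0,0,0,35,17.7,0,-1],[0,0,0,35,17.7,0,-1],[0,0,0,35,17.7,0,-1],[0,0,0,35,17.7,0,-1]]'; python3 nav.py 630 148 300 -5
```

```text
t: 3.33
tool_pos: [0.2833, -0.4014, 0.2967]
tool_rot: [2.311, 2.125, -0.006]
contact_force: [0.4, -0.8, 0.5]
opening: 0.085
t 3.33 q6 -1.02 pos [ 283.3 -401.4  296.7] jaw -4.8 F [ 0.4 -0.8  0.5] open 85.0
turn [-0.001  0.004  0.004] shift now [576.5 299.6  -6. ] shift after turn [577.5 297.5  -3.3]
```

```bash
python3 -m crank '[[0,0,0,35,17.7,0,-1],[0,0,0,35,17.7,0,-1],[0,0,0,35,17.7,0,-1],[0,0,0,35,17.7,0,-1],[0,0,0,35,17.7,0,-1],[0,0,0,35,17.7,0,-1],[0,0,0,35,17.7,0,-1],[0,0,0,35,17.7,0,-1]]'; python3 nav.py 630 148 300 -5
```

```text
t: 4.0
tool_pos: [0.4527, -0.1199, 0.2979]
tool_rot: [2.308, 2.115, -0.003]
contact_force: [0.8, -0.8, -0.3]
opening: 0.0852
t 4.00 q6 -0.33 pos [ 452.7 -119.9  297.9] jaw -5.0 F [ 0.8 -0.8 -0.3] open 85.2
turn [ 0.007  0.009 -0.   ] shift now [282.4 153.2  -3.6] shift after turn [282.4 153.2  -2.1]
```

```bash
python3 -m crank '[[0,0,0,35,19,0,-1],[0,0,0,35,19,0,-1],[0,0,0,35,19,0,-1],[0,0,0,35,19,0,-1],[0,0,0,35,19,0,-1],[0,0,0,35,19,0,-1],[0,0,0,35,19,0,-1],[0,0,0,35,19,0,-1]]'; python3 nav.py 630 148 240 -5
```

```text
t: 4.67
tool_pos: [0.6328, 0.1609, 0.2989]
tool_rot: [2.3, 2.115, 0.002]
contact_force: [1.4, -0.8, 1.1]
opening: 0.0854
t 4.67 q6 0.22 pos [632.8 160.9 298.9] jaw -4.8 F [ 1.4 -0.8  1.1] open 85.4
turn [0.014 0.01  0.003] shift now [-12.5  -2.5  59. ] shift after turn [-13.1  -1.6  58.9]
```

```bash
python3 -m crank '[[0.014,0.01,0,-12,-2,20,-1],[0,0,0,0,0,20,-1],[0,0,0,0,0,10,-1],[0,0,0,0,0,0,-1]]'; python3 nav.py 630 148 197 -5;python3 - <<'E'
from h import *
p=eyes.get_image('wrist'); save('w1',p['image']); print(p['mount'],p['vertical_fov'])
p=eyes.get_image('scene'); save('s1',cv2.resize(p['image'][200:400,280:480],(600,600),interpolation=cv2.INTER_CUBIC))
E
```

```text
t: 5.0
tool_pos: [0.6344, 0.1576, 0.2493]
tool_rot: [2.3, 2.138, 0.011]
contact_force: [-0.8, -0.3, 0.7]
opening: 0.0852
t 5.00 q6 0.20 pos [634.4 157.6 249.3] jaw -4.2 F [-0.8 -0.3  0.7] open 85.2
turn [ 0.006 -0.004  0.014] shift now [-10.1  -4.   52.2] shift after turn [-10.   -3.6  52.3]
[[-2.62922476e-04 -9.59543767e-01 -2.81559388e-01  7.25107481e-02]
 [ 9.99999669e-01 -3.54945037e-05 -8.12844000e-04 -1.19868910e-03]
 [ 7.69965583e-04 -2.81559509e-01  9.59543459e-01  3.01900655e-02]
 [ 0.00000000e+00  0.00000000e+00  0.00000000e+00  1.00000000e+00]] 65.70646984690485
```

View pics/w1.png

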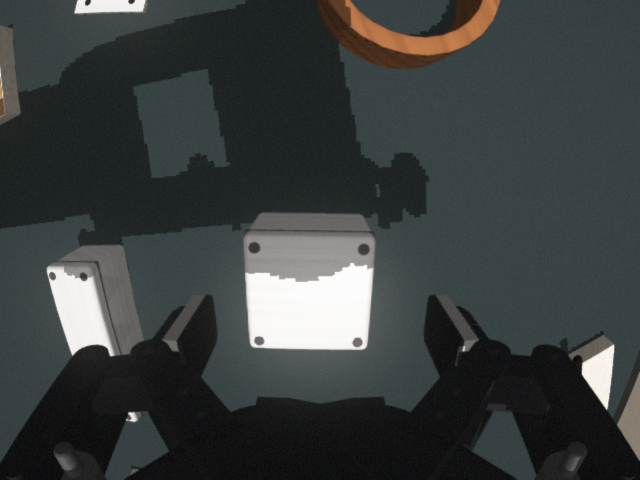

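View pics/s1.png

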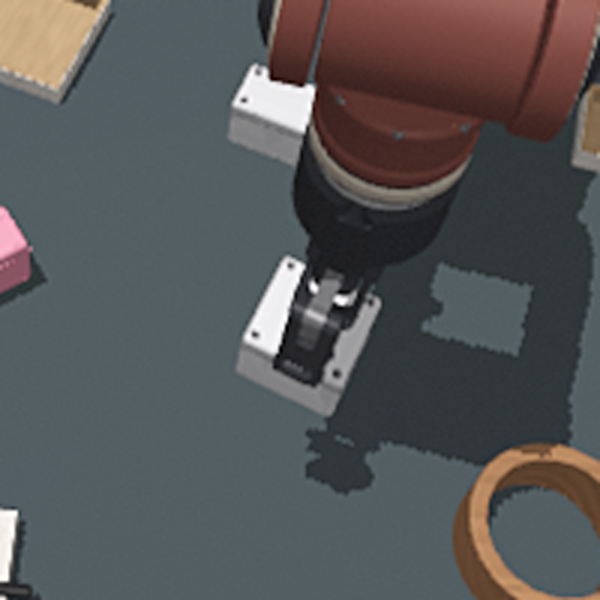

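The wrist view shows the square box lid at (245–375, 232–350) between the open fingers, 5–10 px left of centre. That matches the remaining shift the helper reports. Descending.

```bash
python3 -m crank '[[0.006,0,0.014,-10,-4,0,-1],[0,0,0,0,0,0,-1],[0,0,0,0,0,18,-1],[0,0,0,0,0,18,-1],[0,0,0,0,0,15,-1],[0,0,0,0,0,0,-1]]'; python3 nav.py 630 148 197 -5
```

```text
t: 5.6
tool_pos: [0.6324, 0.1436, 0.2085]
tool_rot: [2.318, 2.109, 0.026]
contact_force: [0.1, 0.2, -0.8]
opening: 0.0854
t 5.60 q6 0.20 pos [632.4 143.6 208.5] jaw -5.4 F [ 0.1  0.2 -0.8] open 85.4
turn [ 0.017 -0.007 -0.007] shift now [ 4.  -2.9 11.4] shift after turn [ 4.1 -2.7 11.5]
```

```bash
python3 -m crank '[[0.015,-0.007,0,3,-3,6,-1],[0,0,0,0,0,6,-1],[0,0,0,0,0,0,-1]]'; python3 nav.py 630 148 197 -5
```

```text
t: 5.85
tool_pos: [0.6301, 0.1465, 0.1974]
tool_rot: [2.323, 2.112, 0.002]
contact_force: [-0.9, 0.2, -0.8]
opening: 0.0852
t 5.85 q6 0.21 pos [630.1 146.5 197.4] jaw -5.5 F [-0.9  0.2 -0.8] open 85.2
turn [ 0.003  0.    -0.008] shift now [ 1.5 -0.2  0.4] shift after turn [ 1.5 -0.2  0.4]
```

```bash
python3 -m crank '[[0,0,0,0,0,0,1],[0,0,0,0,0,0,1],[0,0,0,0,0,0,1],[0,0,0,0,0,0,1],[0,0,0,0,0,0,1],[0,0,0,0,0,0,1]]' 40; python3 nav.py 630 148 197 -5
python3 - <<'E'
from h import *
p=eyes.get_image('wrist'); save('w2',p['image'])
E
```

```text
t: 6.35
tool_pos: [0.6301, 0.147, 0.1983]
tool_rot: [2.323, 2.112, 0.003]
contact_force: [0.4, 0.1, -0.9]
opening: 0.0632
t 6.35 q6 0.21 pos [630.1 147.  198.3] jaw -5.4 F [ 0.4  0.1 -0.9] open 63.2
turn [ 0.003  0.    -0.008] shift now [ 1.  -0.2  1.3] shift after turn [ 1.  -0.2  1.3]
```

View pics/w2.png

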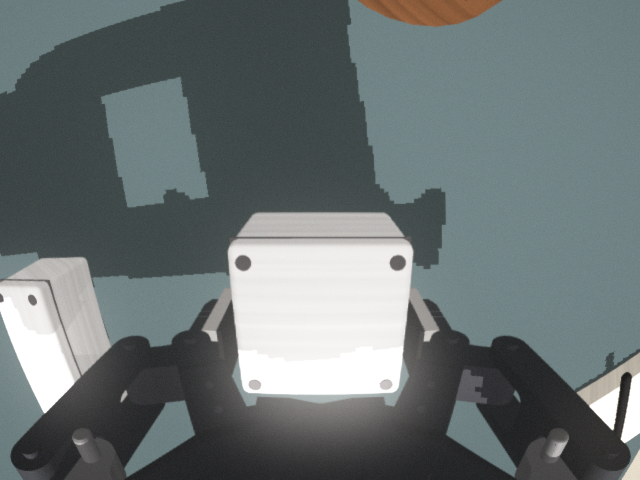

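The box is held at 63.2 mm opening, with both pads on its sides. Lifting and carrying it to the square tray.

```bash
python3 -m crank '[[0,0,0,0,0,-20,1],[0,0,0,0,0,-25,1],[0,0,0,0,0,-25,1],[0,0,-0.05,0,0,-20,1],[0,0,0,0,0,-8,1],[0,0,0,0,0,0,1]]'; python3 nav.py 469 -114.5 300 -2
```

```text
t: 6.9
tool_pos: [0.628, 0.1466, 0.2945]
tool_rot: [-2.267, -2.169, 0.01]
contact_force: [0.4, -0.2, -1.9]
opening: 0.0631
t 6.90 q6 0.16 pos [628.  146.6 294.5] jaw -2.5 F [ 0.4 -0.2 -1.9] open 63.1
turn [-0.007  0.002 -0.009] shift now [-267.9 -147.3   -3.9] shift after turn [-266.5 -149.8   -5.5]
```

```bash
python3 -m crank '[[0,0,-0.009,-20,-11,0,1],[0,0,0,-33,-18,0,1],[0,0,0,-33,-18,0,1],[0,0,0,-33,-18,0,1],[0,0,0,-33,-18,0,1],[0,0,0,-33,-18,0,1],[0,0,0,-33,-18,0,1],[0,0,0,-25,-14,0,1]]'; python3 nav.py 469 -114.5 240 -2
```

```text
t: 7.57
tool_pos: [0.4796, -0.0945, 0.2851]
tool_rot: [-2.248, -2.177, 0.015]
contact_force: [0.1, -0.7, -2.7]
opening: 0.0632
t 7.57 q6 -0.31 pos [479.6 -94.5 285.1] jaw -1.9 F [ 0.1 -0.7 -2.7] open 63.2
turn [-0.015 -0.001  0.003] shift now [-20.4  -9.3  45.2] shift after turn [-20.4  -9.9  45.1]
```

```bash
python3 -m crank '[[-0.015,0,0.003,-18,-9,0,1],[0,0,0,0,0,0,1],[0,0,0,0,0,0,1]]'; python3 nav.py 469 -114.5 230 -2
```

```text
t: 7.82
tool_pos: [0.4651, -0.1165, 0.2802]
tool_rot: [-2.268, -2.165, 0.005]
contact_force: [0.5, 1.5, -3.1]
opening: 0.0632
t 7.82 q6 -0.35 pos [ 465.1 -116.5  280.2] jaw -2.7 F [ 0.5  1.5 -3.1] open 63.2
turn [-0.007 -0.002 -0.011] shift now [ 2.1  4.2 50.2] shift after turn [ 2.2  3.9 50.2]
```

```bash
python3 -m crank '[[-0.006,0,-0.011,2,4,15,1],[0,0,0,0,0,18,1],[0,0,0,0,0,13,1],[0,0,0,0,0,0,1],[0,0,0,0,0,0,1]]'; python3 nav.py 469 -114.5 215 -2
```

```text
t: 8.23
tool_pos: [0.4699, -0.1116, 0.2298]
tool_rot: [-2.256, -2.178, -0.002]
contact_force: [0.6, 0.2, -1.9]
opening: 0.0631
t 8.23 q6 -0.35 pos [ 469.9 -111.6  229.8] jaw -2.0 F [ 0.6  0.2 -1.9] open 63.1
turn [-0.004 -0.005 -0.   ] shift now [-3.  -0.7 14.8] shift after turn [-2.9 -0.8 14.8]
```

```bash
python3 -m crank '[[-0.004,-0.004,0,-3,-1,4,1],[0,0,0,0,0,6,1],[0,0,0,0,0,2,1],[0,0,0,0,0,0,1]]'; python3 nav.py 469 -114.5 203 -2
python3 - <<'E'
from h import *
p=eyes.get_image('wrist'); save('w3',p['image'])
E
```

```text
t: 8.57
tool_pos: [0.4699, -0.1136, 0.218]
tool_rot: [2.257, 2.183, 0.003]
contact_force: [-0.5, 0.1, -1.9]
opening: 0.0633
t 8.57 q6 -0.36 pos [ 469.9 -113.6  218. ] jaw -1.9 F [-0.5  0.1 -1.9] open 63.3
turn [ 0.003 -0.     0.002] shift now [-0.9 -0.9 15. ] shift after turn [-0.9 -0.9 15. ]
```

View pics/w3.png

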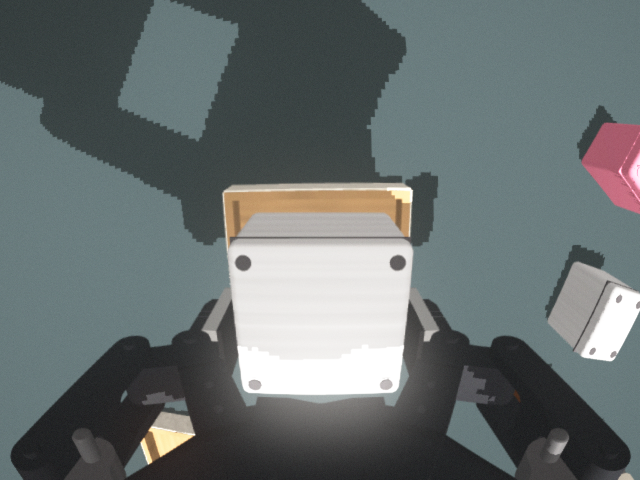

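The tray (columns 224–411) is centred about the held box, so I'll lower it gently.

```bash
python3 -m crank '[[0,0,0,-1,-1,6,1],[0,0,0,0,0,5,1],[0,0,0,0,0,2,1],[0,0,0,0,0,0,1]]'; python3 nav.py 469 -114.5 203 -2
```

```text
t: 8.95
tool_pos: [0.4694, -0.1151, 0.2053]
tool_rot: [2.255, 2.181, 0.005]
contact_force: [0.2, 0.5, -3.2]
opening: 0.0632
t 8.95 q6 -0.36 pos [ 469.4 -115.1  205.3] jaw -1.9 F [ 0.2  0.5 -3.2] open 63.2
turn [0.005 0.001 0.001] shift now [ 0.6 -0.4  2.3] shift after turn [ 0.6 -0.4  2.3]
```

```bash
python3 -m crank '[[0,0,0,0,0,2,1],[0,0,0,0,0,0,1],[0,0,0,0,0,0,1]]'; python3 nav.py 469 -114.5 203 -2
```

```text
t: 9.2
tool_pos: [0.4694, -0.1152, 0.2029]
tool_rot: [2.256, 2.181, 0.005]
contact_force: [0.2, 0.1, -2.6]
opening: 0.0631
t 9.20 q6 -0.36 pos [ 469.4 -115.2  202.9] jaw -1.9 F [ 0.2  0.1 -2.6] open 63.1
turn [0.005 0.001 0.001] shift now [ 0.7 -0.4 -0.1] shift after turn [ 0.7 -0.4 -0.1]
```

```bash
python3 -m crank '[[0,0,0,0,0,1,1],[0,0,0,0,0,0,1],[0,0,0,0,0,0,1]]'; python3 nav.py 469 -114.5 203 -2
```

```text
t: 9.45
tool_pos: [0.4698, -0.1154, 0.2028]
tool_rot: [2.255, 2.18, 0.005]
contact_force: [-0.0, 0.6, -1.8]
opening: 0.0631
t 9.45 q6 -0.36 pos [ 469.8 -115.4  202.8] jaw -1.9 F [-0.   0.6 -1.8] open 63.1
turn [0.006 0.001 0.001] shift now [ 0.8 -0.8 -0.2] shift after turn [ 0.8 -0.8 -0.2]
```

```bash
python3 -m crank '[[0,0,0,0,0,2,1],[0,0,0,0,0,1,1],[0,0,0,0,0,0,1]]'; python3 nav.py 469 -114.5 203 -2
```

```text
t: 9.7
tool_pos: [0.4707, -0.1156, 0.2026]
tool_rot: [2.256, 2.181, 0.004]
contact_force: [0.4, -0.1, -2.3]
opening: 0.0631
t 9.70 q6 -0.36 pos [ 470.7 -115.6  202.6] jaw -1.9 F [ 0.4 -0.1 -2.3] open 63.1
turn [0.004 0.001 0.001] shift now [ 1.1 -1.7 -0.4] shift after turn [ 1.1 -1.7 -0.4]
```

```bash
python3 -m crank '[[0,0,0,1,-1,3,1],[0,0,0,0,0,1,1],[0,0,0,0,0,0,1],[0,0,0,0,0,0,1]]'; python3 nav.py 469 -114.5 203 -2
```

```text
t: 10.03
tool_pos: [0.4716, -0.1157, 0.2026]
tool_rot: [2.251, 2.178, 0.004]
contact_force: [-0.1, -0.5, -0.5]
opening: 0.0627
t 10.03 q6 -0.36 pos [ 471.6 -115.7  202.6] jaw -1.9 F [-0.1 -0.5 -0.5] open 62.7
turn [0.008 0.004 0.002] shift now [ 1.1 -2.6 -0.5] shift after turn [ 1.1 -2.6 -0.4]
```

It is on the tray floor: z stays at 202.6 and the weight has come off the wrist. Releasing.

```bash
python3 -m crank '[[0,0,0,0,0,0,0.2],[0,0,0,0,0,0,-1],[0,0,0,0,0,0,-1],[0,0,0,0,0,0,-1],[0,0,0,0,0,-20,-1],[0,0,0,0,0,-35,-1],[0,0,0,0,0,-35,-1],[0,0,0,0,0,0,-1]]'; python3 nav.py 483 110.5 300 -3; python3 - <<'E'
from h import *
p=eyes.get_image('wrist'); save('w4',p['image'])
E
```

```text
t: 10.7
tool_pos: [0.4699, -0.1148, 0.2925]
tool_rot: [2.256, 2.182, 0.001]
contact_force: [0.7, -0.5, 1.4]
opening: 0.0851
t 10.70 q6 -0.36 pos [ 469.9 -114.8  292.5] jaw -1.9 F [ 0.7 -0.5  1.4] open 85.1
turn [0.003 0.002 0.019] shift now [225.6   5.6  -7.9] shift after turn [225.7   1.3  -7.5]
```

View pics/w4.png

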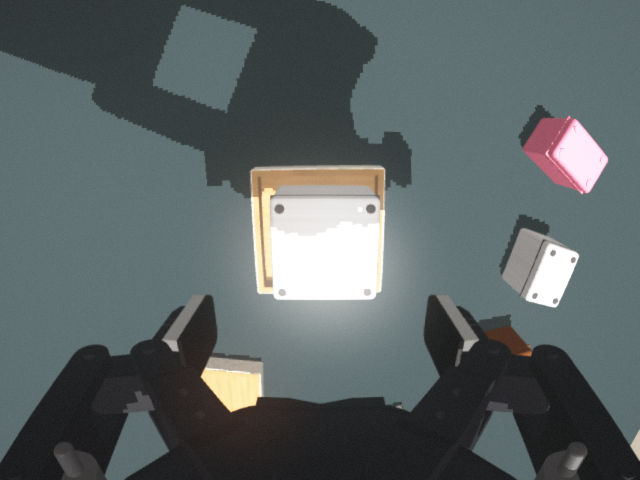

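The box stands flat inside its tray: lid at columns 271–380, tray at 251–385. It sits a few mm toward +x. Next the long box.

```bash
python3 -m crank '[[0,0,0.019,25,0,0,-1],[0,0,0,35,0,0,-1],[0,0,0,35,0,0,-1],[0,0,0,35,0,0,-1],[0,0,0,35,0,0,-1],[0,0,0,30,0,0,-1],[0,0,0,10,0,0,-1],[0,0,0,0,0,0,-1]]'; python3 nav.py 483 110.5 245 -3
```

```text
t: 11.42
tool_pos: [0.4789, 0.0971, 0.2845]
tool_rot: [-2.286, -2.154, 0.005]
contact_force: [-0.3, -0.6, -0.3]
opening: 0.0854
t 11.42 q6 0.11 pos [478.9  97.1 284.5] jaw -3.4 F [-0.3 -0.6 -0.3] open 85.4
turn [-0.002  0.002 -0.007] shift now [13.7  3.4 39.5] shift after turn [13.6  3.4 39.5]
```

```bash
python3 -m crank '[[0,0,-0.007,13,3,12,-1],[0,0,0,0,0,18,-1],[0,0,0,0,0,8,-1],[0,0,0,0,0,0,-1]]'; python3 nav.py 483 110.5 196 -3; python3 - <<'E'
from h import *
p=eyes.get_image('wrist'); save('w5',p['image'])
p=eyes.get_image('top'); save('t5',cv2.resize(p['image'][220:320,300:500],(800,400),interpolation=cv2.INTER_CUBIC))
E
```

```text
t: 11.75
tool_pos: [0.4826, 0.1081, 0.2437]
tool_rot: [2.278, 2.163, -0.008]
contact_force: [-0.1, 0.1, 0.6]
opening: 0.0857
t 11.75 q6 0.12 pos [482.6 108.1 243.7] jaw -3.0 F [-0.1  0.1  0.6] open 85.7
turn [-0.003  0.004  0.001] shift now [ 2.6  0.4 47.7] shift after turn [ 2.4  0.2 47.7]
```

View pics/w5.png

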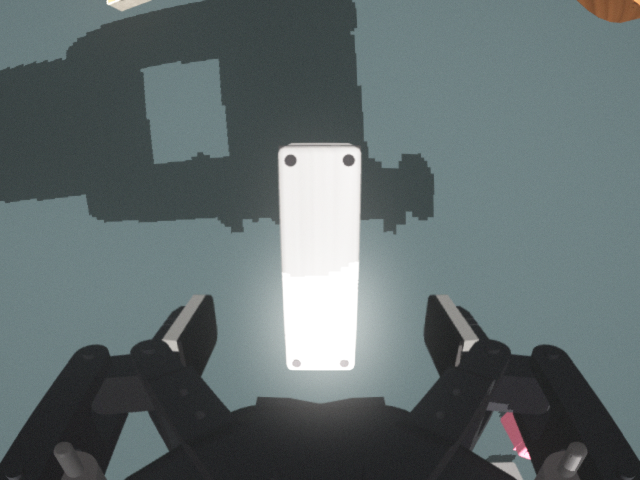

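View pics/t5.png

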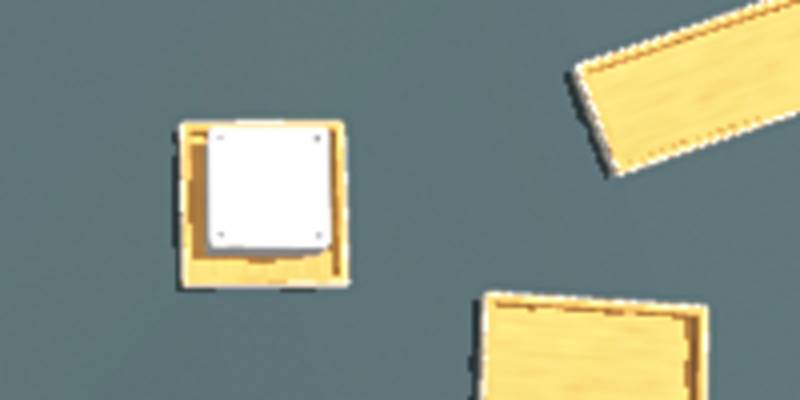

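The square box stands square in its tray. The long box at (280–360, 145–370) is aligned between the fingers, so I'll descend.

```bash
python3 -m crank '[[0,0,0,2,0,10,-1],[0,0,0,0,0,16,-1],[0,0,0,0,0,14,-1],[0,0,0,0,0,6,-1],[0,0,0,0,0,0,-1]]'; python3 nav.py 483 110.5 196 -3
```

```text
t: 12.27
tool_pos: [0.4856, 0.1078, 0.2006]
tool_rot: [2.278, 2.153, 0.005]
contact_force: [-0.1, 0.1, 0.1]
opening: 0.0857
t 12.27 q6 0.13 pos [485.6 107.8 200.6] jaw -3.2 F [-0.1  0.1  0.1] open 85.7
turn [ 0.008  0.003 -0.004] shift now [ 2.6 -2.8  4.6] shift after turn [ 2.6 -2.7  4.6]
```

```bash
python3 -m crank '[[0.008,0.003,0,3,-3,4,-1],[0,0,0,0,0,1,-1],[0,0,0,0,0,0,1],[0,0,0,0,0,0,1],[0,0,0,0,0,0,1],[0,0,0,0,0,0,1],[0,0,0,0,0,0,1],[0,0,0,0,0,0,1]]' 40; python3 nav.py 483 110.5 196 -3
```

```text
t: 12.93
tool_pos: [0.484, 0.1112, 0.1985]
tool_rot: [2.282, 2.156, 0.005]
contact_force: [-0.7, -0.0, -2.6]
opening: 0.0372
t 12.93 q6 0.13 pos [484.  111.2 198.5] jaw -3.3 F [-0.7 -0.  -2.6] open 37.2
turn [ 0.004 -0.001 -0.004] shift now [-0.7 -0.9  2.5] shift after turn [-0.7 -0.9  2.5]
```

```bash
python3 -m crank '[[0,0,0,0,0,0,1],[0,0,0,0,0,0,1],[0,0,0,0,0,0,1]]' 40; python3 nav.py 483 110.5 196 -3;  python3 - <<'E'
from h import *
p=eyes.get_image('wrist'); save('w6',p['image'])
E
```

```text
t: 13.18
tool_pos: [0.4837, 0.1112, 0.1981]
tool_rot: [2.282, 2.156, 0.005]
contact_force: [0.3, -0.1, 0.8]
opening: 0.037
t 13.18 q6 0.13 pos [483.7 111.2 198.1] jaw -3.3 F [ 0.3 -0.1  0.8] open 37.0
turn [ 0.003 -0.001 -0.004] shift now [-0.7 -0.6  2.1] shift after turn [-0.7 -0.6  2.1]
```

View pics/w6.png

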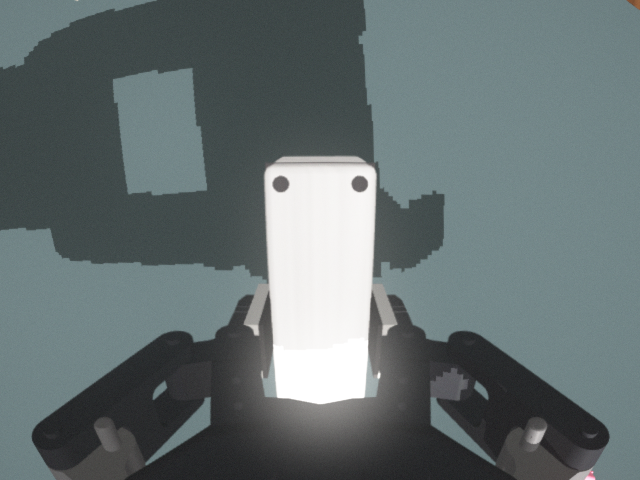

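Gripped (37 mm). Lifting, turning and carrying it to the long tray.

```bash
python3 -m crank '[[0,0,0,0,0,-20,1],[0,0,0,0,0,-25,1],[0,0,-0.115,0,0,-25,1],[0,0,-0.115,0,0,-20,1],[0,0,-0.115,0,0,-8,1],[0,0,0,0,0,0,1]]'; python3 nav.py 532 -369.5 300 17
```

```text
t: 13.73
tool_pos: [0.4816, 0.1109, 0.2963]
tool_rot: [-1.858, -2.528, 0.005]
contact_force: [-0.0, -0.5, -1.4]
opening: 0.0373
t 13.73 q6 -0.23 pos [481.6 110.9 296.3] jaw 17.4 F [-0.  -0.5 -1.4] open 37.3
turn [-0.005 -0.002  0.007] shift now [-473.5  -95.4   -4. ] shift after turn [-474.1  -92.2   -3.7]
```

```bash
python3 -m crank '[[0,0,0.007,-20,-4,0,1],[0,0,0,-36,-7,0,1],[0,0,0,-36,-7,0,1],[0,0,0,-36,-7,0,1],[0,0,0,-36,-7,0,1],[0,0,0,-36,-7,0,1],[0,0,0,-36,-7,-1,1],[0,0,0,-36,-7,-1,1]]'; python3 nav.py 532 -369.5 300 17
```

```text
t: 14.4
tool_pos: [0.5064, -0.1695, 0.2908]
tool_rot: [-1.878, -2.503, 0.003]
contact_force: [0.9, -0.5, -2.2]
opening: 0.0369
t 14.40 q6 -0.75 pos [ 506.4 -169.5  290.8] jaw 16.2 F [ 0.9 -0.5 -2.2] open 36.9
turn [-0.009 -0.009 -0.014] shift now [-199.1  -31.4  -10.7] shift after turn [-198.7  -34.    -9.2]
```

```bash
python3 -m crank '[[0,0,-0.014,-34,-5.5,0,1],[0,0,0,-34,-5.5,0,1],[0,0,0,-34,-6,0,1],[0,0,0,-34,-6,0,1],[0,0,0,-30,-6,0,1],[0,0,0,-15,-3,0,1],[0,0,0,0,0,0,1],[0,0,0,0,0,0,1]]'; python3 nav.py 532 -369.5 230 17
```

```text
t: 15.07
tool_pos: [0.5227, -0.3683, 0.2769]
tool_rot: [-1.897, -2.473, 0.005]
contact_force: [0.6, 0.5, -3.1]
opening: 0.0373
t 15.07 q6 -0.99 pos [ 522.7 -368.3  276.9] jaw 15.0 F [ 0.6  0.5 -3.1] open 37.3
turn [-0.017 -0.018 -0.034] shift now [-4.4  9.5 46.7] shift after turn [-3.9  8.5 46.9]
```

```bash
python3 -m crank '[[-0.017,-0.018,-0.034,-4,9,10,1],[0,0,0,0,0,18,1],[0,0,0,0,0,12,1],[0,0,0,0,0,0,1],[0,0,0,0,0,0,1]]'; python3 nav.py 532 -369.5 218 17
```

```text
t: 15.48
tool_pos: [0.5319, -0.3649, 0.2317]
tool_rot: [-1.869, -2.518, -0.003]
contact_force: [0.5, -0.0, -0.6]
opening: 0.0375
t 15.48 q6 -1.01 pos [ 531.9 -364.9  231.7] jaw 16.8 F [ 0.5 -0.  -0.6] open 37.5
turn [-0.002 -0.006 -0.003] shift now [-4.5 -1.2 13.7] shift after turn [-4.5 -1.3 13.7]
```

```bash
python3 -m crank '[[0,-0.006,-0.003,-4,-1,4,1],[0,0,0,0,0,6,1],[0,0,0,0,0,2,1],[0,0,0,0,0,0,1]]'; python3 nav.py 532 -369.5 203 17
python3 - <<'E'
from h import *
p=eyes.get_image('wrist'); save('w7',p['image'])
E
```

```text
t: 15.82
tool_pos: [0.5325, -0.3679, 0.2201]
tool_rot: [1.867, 2.526, -0.003]
contact_force: [-0.0, 0.6, -1.6]
opening: 0.0369
t 15.82 q6 -1.02 pos [ 532.5 -367.9  220.1] jaw 17.1 F [-0.   0.6 -1.6] open 36.9
turn [-0.001  0.002  0.001] shift now [-1.3 -0.9 17.1] shift after turn [-1.4 -0.9 17.1]
```

View pics/w7.png

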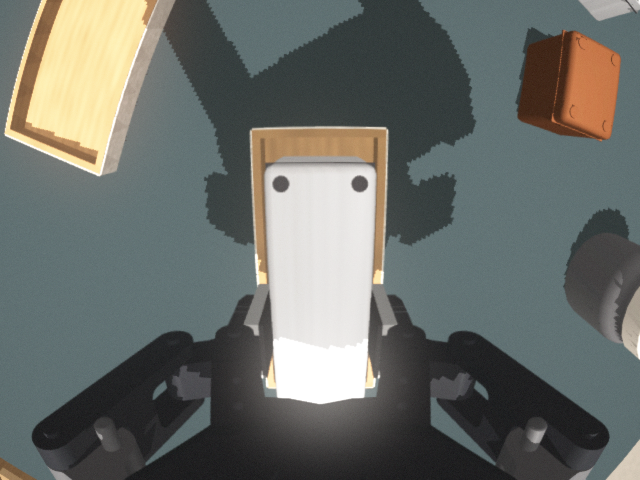

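The tray (columns 250–388) is centred on the box (265–376). Lowering.

```bash
python3 -m crank '[[0,0,0,-1,-1,7,1],[0,0,0,0,0,6,1],[0,0,0,0,0,3,1],[0,0,0,0,0,0,1],[0,0,0,0,0,0,1]]'; python3 nav.py 532 -369.5 202 17
```

```text
t: 16.28
tool_pos: [0.532, -0.37, 0.2038]
tool_rot: [1.866, 2.524, -0.004]
contact_force: [-0.4, 0.1, -0.9]
opening: 0.0373
t 16.28 q6 -1.02 pos [ 532.  -370.   203.8] jaw 17.0 F [-0.4  0.1 -0.9] open 37.3
turn [-0.     0.004  0.   ] shift now [0.5 0.1 1.8] shift after turn [0.5 0.1 1.8]
```

```bash
python3 -m crank '[[0,0,0,0,0,2,1],[0,0,0,0,0,0,1],[0,0,0,0,0,0,1]]'; python3 nav.py 532 -369.5 202 17
```

```text
t: 16.53
tool_pos: [0.5324, -0.3704, 0.2026]
tool_rot: [1.866, 2.522, -0.004]
contact_force: [-0.7, 0.4, -2.0]
opening: 0.037
t 16.53 q6 -1.02 pos [ 532.4 -370.4  202.6] jaw 17.0 F [-0.7  0.4 -2. ] open 37.0
turn [0.001 0.005 0.   ] shift now [ 1.  -0.1  0.6] shift after turn [ 1.  -0.1  0.6]
```

```bash
python3 -m crank '[[0,0,0,0,0,2,1],[0,0,0,0,0,1,1],[0,0,0,0,0,0,1],[0,0,0,0,0,0,1]]'; python3 nav.py 532 -369.5 202 17
```

```text
t: 16.87
tool_pos: [0.5329, -0.3708, 0.2025]
tool_rot: [1.865, 2.522, -0.004]
contact_force: [0.3, -0.9, -1.9]
opening: 0.0368
t 16.87 q6 -1.02 pos [ 532.9 -370.8  202.5] jaw 17.0 F [ 0.3 -0.9 -1.9] open 36.8
turn [0.001 0.006 0.001] shift now [ 1.6 -0.5  0.5] shift after turn [ 1.6 -0.5  0.5]
```

z holds at 202.5 although I commanded it lower, so it is seated. Releasing.

```bash
python3 -m crank '[[0,0,0,0,0,0,0.2],[0,0,0,0,0,0,-1],[0,0,0,0,0,0,-1],[0,0,0,0,0,0,-1],[0,0,0,0,0,-20,-1],[0,0,0,0,0,-35,-1],[0,0,0,0,0,-35,-1],[0,0,0,0,0,0,-1]]'; python3 nav.py 523 371 300 -16; python3 - <<'E'
from h import *
p=eyes.get_image('wrist'); save('w8',p['image'])
E
```

```text
t: 17.53
tool_pos: [0.5321, -0.3699, 0.2917]
tool_rot: [-1.868, -2.526, 0.004]
contact_force: [1.7, -0.6, 0.9]
opening: 0.0858
t 17.53 q6 -1.02 pos [ 532.1 -369.9  291.7] jaw 17.0 F [ 1.7 -0.6  0.9] open 85.8
turn [-0.002  0.002  0.576] shift now [711.1 208.2  -9.5] shift after turn [ 709.7 -213.    -8.3]
```

View pics/w8.png

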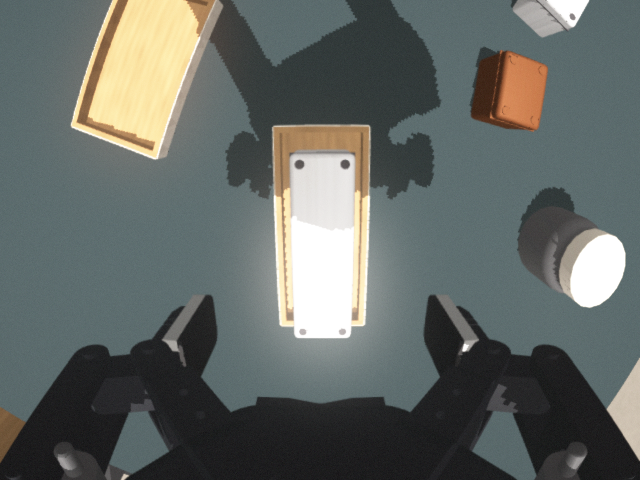

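The long box is in its tray. Next the flanged box.

```bash
python3 -m crank '[[0,0,0.115,0,0,-2,-1],[0,0,0.115,0,0,-2,-1],[0,0,0.115,0,0,-2,-1],[0,0,0.115,0,0,-2,-1],[0,0,0.115,0,0,0,-1],[0,0,0,20,-6,0,-1],[0,0,0,36,-11,0,-1],[0,0,0,36,-11,0,-1]]'; python3 nav.py 523 371 300 -16
```

```text
t: 18.25
tool_pos: [0.5309, -0.2759, 0.2911]
tool_rot: [-2.54, -1.84, 0.009]
contact_force: [1.0, 0.1, 0.0]
opening: 0.0853
t 18.25 q6 -0.29 pos [ 530.9 -275.9  291.1] jaw -18.1 F [1.  0.1 0. ] open 85.3
turn [-0.008  0.001 -0.037] shift now [ 612.3 -209.1   -8.2] shift after turn [ 619.7 -185.9   -8.9]
```

```bash
python3 -m crank '[[0,0,0,36,-11,0,-1],[0,0,0,36,-11,0,-1],[0,0,0,36,-11,0,-1],[0,0,0,36,-11,0,-1],[0,0,0,36,-11,0,-1],[0,0,0,36,-11,0,-1],[0,0,0,36,-11,0,-1],[0,0,0,36,-11,0,-1]]'; python3 nav.py 523 371 300 -16
```

```text
t: 18.92
tool_pos: [0.5328, 0.0385, 0.2827]
tool_rot: [-2.538, -1.828, 0.017]
contact_force: [0.8, -0.3, -0.5]
opening: 0.0853
t 18.92 q6 0.25 pos [532.8  38.5 282.7] jaw -18.5 F [ 0.8 -0.3 -0.5] open 85.3
turn [-0.017  0.001 -0.043] shift now [ 312.3 -115.   -15.6] shift after turn [ 316.9 -101.1  -17.3]
```

```bash
python3 -m crank '[[-0.017,0,-0.043,34,-12,-4,-1],[0,0,0,36,-11.5,-3,-1],[0,0,0,36,-11.5,-2,-1],[0,0,0,36,-11.5,-2,-1],[0,0,0,36,-11.5,-2,-1],[0,0,0,36,-11.5,-2,-1],[0,0,0,36,-11.5,-2,-1],[0,0,0,30,-10,0,-1]]'; python3 nav.py 523 371 250 -16
```

```text
t: 19.58
tool_pos: [0.5176, 0.3484, 0.2916]
tool_rot: [-2.504, -1.893, 0.012]
contact_force: [0.1, -0.7, 0.0]
opening: 0.0857
t 19.58 q6 0.75 pos [517.6 348.4 291.6] jaw -15.8 F [ 0.1 -0.7  0. ] open 85.7
turn [-0.007  0.005  0.003] shift now [23.5 -0.6 41.5] shift after turn [23.3 -1.  41.6]
```

```bash
python3 -m crank '[[0,0,0,15,-1,0,-1],[0,0,0,0,0,15,-1],[0,0,0,0,0,18,-1],[0,0,0,0,0,0,-1],[0,0,0,0,0,0,-1]]'; python3 nav.py 523 371 197 -16; python3 - <<'E'
from h import *
p=eyes.get_image('wrist'); save('w9',p['image'])
E
```

```text
t: 20.0
tool_pos: [0.5173, 0.3719, 0.2533]
tool_rot: [-2.492, -1.905, 0.016]
contact_force: [0.3, 0.4, 0.4]
opening: 0.0854
t 20.00 q6 0.77 pos [517.3 371.9 253.3] jaw -15.2 F [0.3 0.4 0.4] open 85.4
turn [-0.01   0.005  0.014] shift now [ 0.9  6.3 56.2] shift after turn [ 0.7  5.7 56.3]
```

View pics/w9.png

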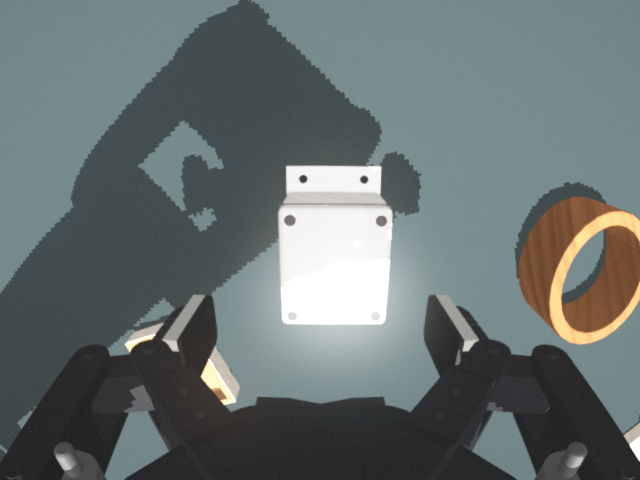

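The flanged box is aligned and about 16 px right of centre, which matches the 6 mm left to shift. Descending.

```bash
python3 -m crank '[[-0.01,0.005,0.014,1,6,5,-1],[0,0,0,0,0,15,-1],[0,0,0,0,0,15,-1],[0,0,0,0,0,12,-1],[0,0,0,0,0,0,-1]]'; python3 nav.py 523 371 197 -16
```

```text
t: 20.47
tool_pos: [0.5256, 0.3695, 0.205]
tool_rot: [2.513, 1.883, 0.009]
contact_force: [0.4, -1.4, -0.4]
opening: 0.0854
t 20.47 q6 0.78 pos [525.6 369.5 205. ] jaw -16.3 F [ 0.4 -1.4 -0.4] open 85.4
turn [ 0.005 -0.004 -0.005] shift now [ 0.7 -3.   8. ] shift after turn [ 0.8 -2.9  8. ]
```

```bash
python3 -m crank '[[0.005,-0.004,0,1,-3,6,-1],[0,0,0,0,0,2,-1],[0,0,0,0,0,0,-1],[0,0,0,0,0,0,1],[0,0,0,0,0,0,1],[0,0,0,0,0,0,1],[0,0,0,0,0,0,1],[0,0,0,0,0,0,1]]' 40; python3 -m crank '[[0,0,0,0,0,0,1],[0,0,0,0,0,0,1]]'; python3 nav.py 523 371 197 -16
```

```text
t: 21.13
tool_pos: [0.5236, 0.3714, 0.1979]
tool_rot: [2.514, 1.883, 0.002]
contact_force: [-0.3, 0.2, -1.7]
opening: 0.0552
t: 21.3
tool_pos: [0.5234, 0.3714, 0.1977]
tool_rot: [2.514, 1.883, 0.001]
contact_force: [0.5, -0.5, -2.1]
opening: 0.0549
t 21.30 q6 0.79 pos [523.4 371.4 197.7] jaw -16.3 F [ 0.5 -0.5 -2.1] open 54.9
turn [ 0.001 -0.001 -0.006] shift now [-0.5 -0.3  0.7] shift after turn [-0.5 -0.3  0.7]
```

Held at 55 mm. Lifting and turning toward the flanged tray.

```bash
python3 -m crank '[[0,0,0,0,0,-20,1],[0,0,0,0,0,-25,1],[0,0,-0.093,0,0,-25,1],[0,0,-0.093,0,0,-20,1],[0,0,0,0,0,-10,1],[0,0,0,0,0,0,1]]'; python3 nav.py 371.5 -288.6 300 -5.6
```

```text
t: 21.8
tool_pos: [0.5218, 0.3704, 0.2965]
tool_rot: [-2.321, -2.114, 0.014]
contact_force: [0.4, 0.9, -1.0]
opening: 0.0553
t 21.80 q6 0.59 pos [521.8 370.4 296.5] jaw -5.4 F [ 0.4  0.9 -1. ] open 55.3
turn [-0.007  0.005  0.004] shift now [-6.701e+02 -8.800e+01  6.000e-01] shift after turn [-670.5  -85.2   -3.5]
```

```bash
python3 -m crank '[[0,0,0.004,-20,-2,0,1],[0,0,0,-36,-4.6,-1,1],[0,0,0,-36,-4.6,-1,1],[0,0,0,-36,-4.6,-1,1],[0,0,0,-36,-4.6,-1,1],[0,0,0,-36,-4.6,-1,1],[0,0,0,-36,-4.6,-1,1],[0,0,0,-36,-4.6,-1,1]]'; python3 nav.py 371.5 -288.6 300 -5.6
```

```text
t: 22.47
tool_pos: [0.4551, 0.0987, 0.2957]
tool_rot: [-2.329, -2.097, 0.022]
contact_force: [0.5, -0.3, -1.8]
opening: 0.0551
t 22.47 q6 0.16 pos [455.1  98.7 295.7] jaw -6.0 F [ 0.5 -0.3 -1.8] open 55.1
turn [-0.015  0.005 -0.007] shift now [-394.   -42.6   -1.5] shift after turn [-393.6  -45.4   -4.3]
```

```bash
python3 -m crank '[[-0.015,0.005,-0.007,-36,-4,0,1],[0,0,0,-37,-4.4,0,1],[0,0,0,-37,-4.4,0,1],[0,0,0,-37,-4.4,0,1],[0,0,0,-37,-4.4,0,1],[0,0,0,-37,-4.4,0,1],[0,0,0,-37,-4.4,-1,1],[0,0,0,-37,-4.4,-1,1]]'; python3 nav.py 371.5 -288.6 300 -5.6
```

```text
t: 23.13
tool_pos: [0.3792, -0.2019, 0.2874]
tool_rot: [-2.338, -2.087, 0.007]
contact_force: [0.9, 0.1, -2.1]
opening: 0.055
t 23.13 q6 -0.55 pos [ 379.2 -201.9  287.4] jaw -6.5 F [ 0.9  0.1 -2.1] open 55.0
turn [-0.009 -0.002 -0.016] shift now [-87.    2.  -12.8] shift after turn [-87.    0.8 -12.6]
```

```bash
python3 -m crank '[[-0.009,-0.002,-0.016,-30,1,0,1],[0,0,0,-25,1,0,1],[0,0,0,-15,1,5,1],[0,0,0,-5,0,10,1],[0,0,0,0,0,10,1],[0,0,0,0,0,0,1]]'; python3 nav.py 371.5 -288.6 235 -5.6
```

```text
t: 23.63
tool_pos: [0.3685, -0.285, 0.2543]
tool_rot: [-2.346, -2.08, 0.002]
contact_force: [0.7, 0.4, -2.0]
opening: 0.055
t 23.63 q6 -0.70 pos [ 368.5 -285.   254.3] jaw -6.9 F [ 0.7  0.4 -2. ] open 55.0
turn [-0.006 -0.003 -0.022] shift now [-3.3  3.5 19.3] shift after turn [-3.3  3.3 19.3]
```

```bash
python3 -m crank '[[-0.006,-0.003,-0.022,-3,3,8,1],[0,0,0,0,0,12,1],[0,0,0,0,0,12,1],[0,0,0,0,0,0,1],[0,0,0,0,0,0,1]]'; python3 nav.py 371.5 -288.6 202 -5.6
python3 - <<'E'
from h import *
p=eyes.get_image('wrist'); save('w10',p['image'])
E
```

```text
t: 24.05
tool_pos: [0.3711, -0.2815, 0.2162]
tool_rot: [-2.316, -2.109, -0.003]
contact_force: [0.4, 0.7, -1.2]
opening: 0.0551
t 24.05 q6 -0.72 pos [ 371.1 -281.5  216.2] jaw -5.4 F [ 0.4  0.7 -1.2] open 55.1
turn [-0.006 -0.008  0.004] shift now [-7.1  1.1 14.2] shift after turn [-7.   1.1 14.2]
```

View pics/w10.png

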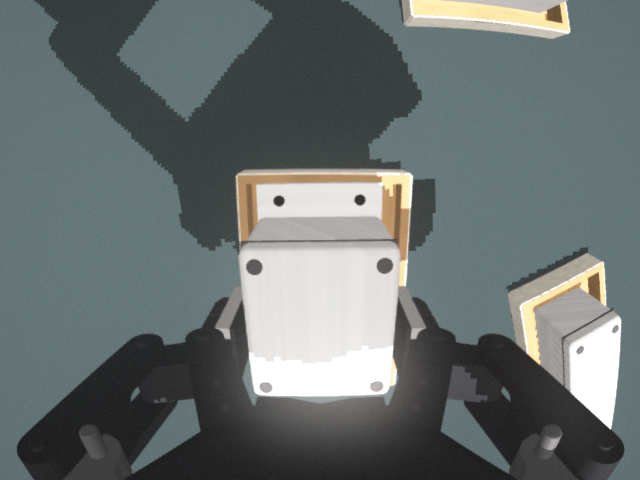

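The flange is about 7 mm too near the far wall (row 170), as the measured pose also says. I'll correct that before lowering.

```bash
python3 -m crank '[[-0.006,-0.008,0.004,-7,1.5,0,1],[0,0,0,0,0,0,1],[0,0,0,0,0,0,1]]'; python3 nav.py 371.5 -288.6 202 -5.6
```

```text
t: 24.35
tool_pos: [0.3726, -0.2882, 0.2174]
tool_rot: [2.324, 2.11, -0.0]
contact_force: [-0.2, -1.0, -1.8]
opening: 0.0553
t 24.35 q6 -0.72 pos [ 372.6 -288.2  217.4] jaw -5.5 F [-0.2 -1.  -1.8] open 55.3
turn [0.002 0.002 0.002] shift now [-0.5 -1.1 15.4] shift after turn [-0.5 -1.1 15.4]
```

```bash
python3 -m crank '[[0,0,0,0,0,6,1],[0,0,0,0,0,6,1],[0,0,0,0,0,2,1],[0,0,0,0,0,0,1],[0,0,0,0,0,0,1]]'; python3 nav.py 371.5 -288.6 202 -5.6
python3 - <<'E'
from h import *
p=eyes.get_image('wrist'); save('w11',p['image'])
E
```

```text
t: 24.77
tool_pos: [0.3732, -0.2891, 0.2036]
tool_rot: [2.322, 2.107, 0.0]
contact_force: [0.4, 1.5, -1.7]
opening: 0.0554
t 24.77 q6 -0.72 pos [ 373.2 -289.1  203.6] jaw -5.6 F [ 0.4  1.5 -1.7] open 55.4
turn [0.005 0.004 0.001] shift now [ 0.3 -1.7  1.6] shift after turn [ 0.3 -1.7  1.6]
```

View pics/w11.png

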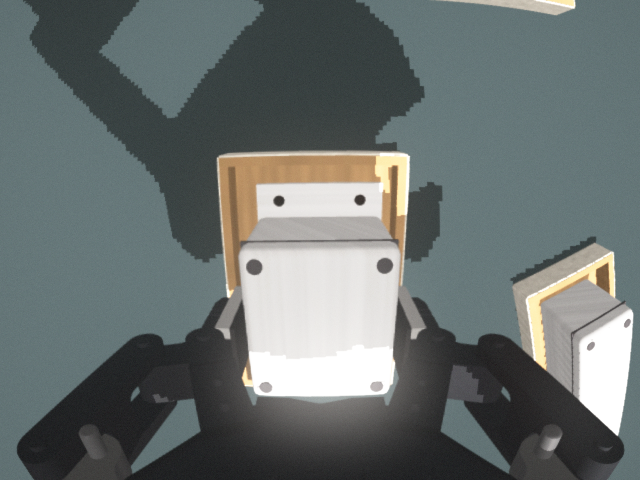

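```bash
python3 -m crank '[[0,0,0,-2,-3,0,1],[0,0,0,0,0,2,1],[0,0,0,0,0,2,1],[0,0,0,0,0,0,1]]'; python3 nav.py 371.5 -288.6 202 -5.6
python3 - <<'E'
from h import *
p=eyes.get_image('wrist'); save('w12',p['image'][130:330,180:450].repeat(2,0).repeat(2,1))
E
```

```text
t: 25.15
tool_pos: [0.3702, -0.2915, 0.2012]
tool_rot: [2.322, 2.107, 0.0]
contact_force: [0.4, 0.0, -1.2]
opening: 0.0553
t 25.15 q6 -0.73 pos [ 370.2 -291.5  201.2] jaw -5.6 F [ 0.4  0.  -1.2] open 55.3
turn [0.005 0.004 0.001] shift now [ 3.   1.  -0.8] shift after turn [ 3.   1.  -0.8]
```

View pics/w12.png

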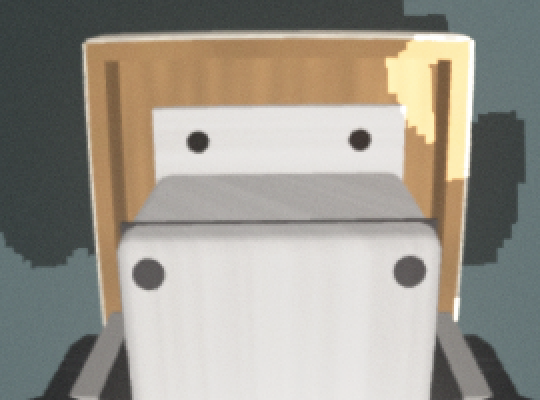

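Side gaps are even at about 7.5 mm. Lengthwise, the far gap is about 11 mm, so I'll move +3 mm and lower again.

```bash
python3 -m crank '[[0,0,0,0,0,-3,1],[0,0,0,3,1,0,1],[0,0,0,0,0,0,1],[0,0,0,0,0,3,1],[0,0,0,0,0,1,1],[0,0,0,0,0,0,1]]'; python3 nav.py 371.5 -288.6 202 -5.6
```

```text
t: 25.7
tool_pos: [0.3718, -0.2886, 0.201]
tool_rot: [2.321, 2.106, -0.0]
contact_force: [-0.6, 0.0, -0.5]
opening: 0.0553
t 25.70 q6 -0.72 pos [ 371.8 -288.6  201. ] jaw -5.6 F [-0.6  0.  -0.5] open 55.3
turn [0.005 0.005 0.001] shift now [-0.1 -0.3 -1. ] shift after turn [-0.  -0.3 -1. ]
```

```bash
python3 -m crank '[[0,0,0,0,0,2,1],[0,0,0,0,0,0,1]]'; python3 nav.py 371.5 -288.6 202 -5.6;python3 -m crank '[[0,0,0,0,0,0,0.2],[0,0,0,0,0,0,-1],[0,0,0,0,0,0,-1],[0,0,0,0,0,0,-1],[0,0,0,0,0,-20,-1],[0,0,0,0,0,-35,-1],[0,0,0,0,0,-35,-1],[0,0,0,0,0,0,-1]]'; python3 nav.py 641.4 -146.2 300 -17.7; python3 - <<'E'
from h import *
p=eyes.get_image('wrist'); save('w13',p['image'])
E
```

```text
t: 25.87
tool_pos: [0.3724, -0.2891, 0.2013]
tool_rot: [2.322, 2.108, -0.001]
contact_force: [-0.2, 0.6, -2.2]
opening: 0.0553
t 25.87 q6 -0.72 pos [ 372.4 -289.1  201.3] jaw -5.5 F [-0.2  0.6 -2.2] open 55.3
turn [0.004 0.004 0.001] shift now [ 0.4 -1.  -0.7] shift after turn [ 0.4 -1.  -0.7]
t: 26.53
tool_pos: [0.3711, -0.2877, 0.2903]
tool_rot: [-2.326, -2.11, 0.0]
contact_force: [0.3, -0.4, 0.3]
opening: 0.0856
t 26.53 q6 -0.72 pos [ 371.1 -287.7  290.3] jaw -5.6 F [ 0.3 -0.4  0.3] open 85.6
turn [-0.001 -0.     0.212] shift now [167.1 255.3  -9.9] shift after turn [217.  214.5  -9.7]
```

View pics/w13.png

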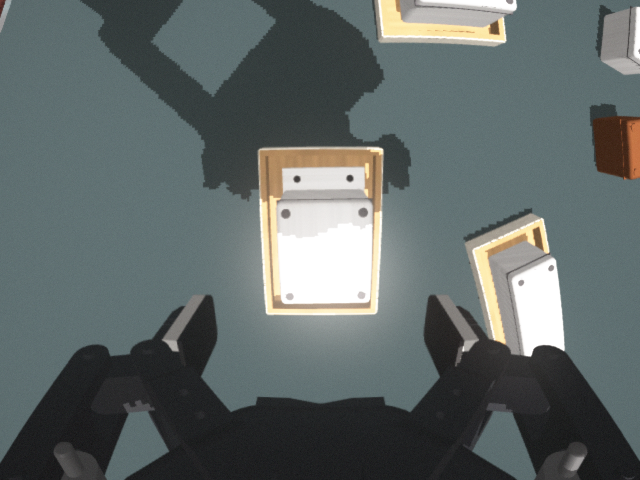

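The flanged box is centred and flat in its tray. Next the small grey box.

```bash
python3 -m crank '[[0,0,0.106,0,0,-4,-1],[0,0,0.106,0,0,-4,-1],[0,0,0,20,20,-2,-1],[0,0,0,28,28,0,-1],[0,0,0,28,28,0,-1],[0,0,0,28,28,0,-1],[0,0,0,28,28,0,-1],[0,0,0,28,28,0,-1]]'; python3 nav.py 641.4 -146.2 300 -17.7
```

```text
t: 27.25
tool_pos: [0.574, -0.1841, 0.2867]
tool_rot: [-2.548, -1.816, 0.011]
contact_force: [0.3, -0.6, 1.2]
opening: 0.0852
t 27.25 q6 -0.10 pos [ 574.  -184.1  286.7] jaw -19.1 F [ 0.3 -0.6  1.2] open 85.2
turn [-0.015 -0.002 -0.024] shift now [ 57.9  51.1 -13.9] shift after turn [ 56.6  52.7 -13.3]
```

```bash
python3 -m crank '[[-0.015,0,-0.024,25,23,0,-1],[0,0,0,20,20,5,-1],[0,0,0,3,3,10,-1],[0,0,0,0,0,10,-1],[0,0,0,0,0,0,-1]]'; python3 nav.py 641.4 -146.2 196 -17.7; python3 - <<'E'
from h import *
p=eyes.get_image('wrist'); save('w14',p['image'])
E
```

```text
t: 27.67
tool_pos: [0.6389, -0.1459, 0.2511]
tool_rot: [-2.522, -1.86, 0.002]
contact_force: [-0.4, -0.3, -1.7]
opening: 0.0854
t 27.67 q6 -0.04 pos [ 638.9 -145.9  251.1] jaw -17.2 F [-0.4 -0.3 -1.7] open 85.4
turn [-0.007 -0.003  0.009] shift now [ 0.3  2.8 55. ] shift after turn [ 0.5  2.4 55.1]
```

View pics/w14.png

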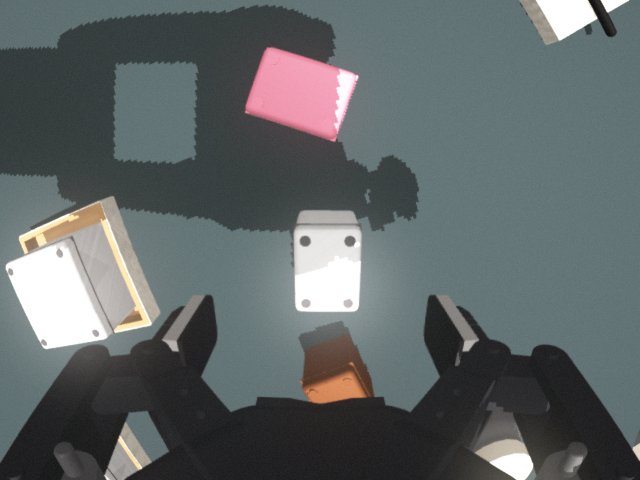

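The grey small box at (295–362, 210–312) is aligned between the fingers, and the pink and brown look-alikes are clear of them. Descending.

```bash
python3 -m crank '[[-0.007,-0.003,0.009,0.5,2.5,5,-1],[0,0,0,0,0,15,-1],[0,0,0,0,0,15,-1],[0,0,0,0,0,12,-1],[0,0,0,0,0,0,-1]]'; python3 nav.py 641.4 -146.2 196 -17.7
```

```text
t: 28.13
tool_pos: [0.6375, -0.1502, 0.2009]
tool_rot: [2.543, 1.843, -0.0]
contact_force: [0.1, 0.2, 0.2]
opening: 0.0856
t 28.13 q6 -0.03 pos [ 637.5 -150.2  200.9] jaw -18.1 F [0.1 0.2 0.2] open 85.6
turn [ 0.001  0.001 -0.008] shift now [5.  2.5 4.9] shift after turn [5.  2.5 4.9]
```

```bash
python3 -m crank '[[0,0,-0.008,5,2.5,3,-1],[0,0,0,0,0,2,-1],[0,0,0,0,0,0,-1]]'; python3 nav.py 641.4 -146.2 196 -17.7; python3 - <<'E'
from h import *
p=eyes.get_image('wrist'); save('w15',p['image'])
E
```

```text
t: 28.38
tool_pos: [0.6407, -0.1469, 0.1946]
tool_rot: [2.537, 1.852, -0.002]
contact_force: [1.3, -0.1, 0.6]
opening: 0.0853
t 28.38 q6 -0.03 pos [ 640.7 -146.9  194.6] jaw -17.7 F [ 1.3 -0.1  0.6] open 85.3
turn [-0.     0.001 -0.001] shift now [ 0.9  0.4 -1.4] shift after turn [ 0.9  0.4 -1.4]
```

View pics/w15.png

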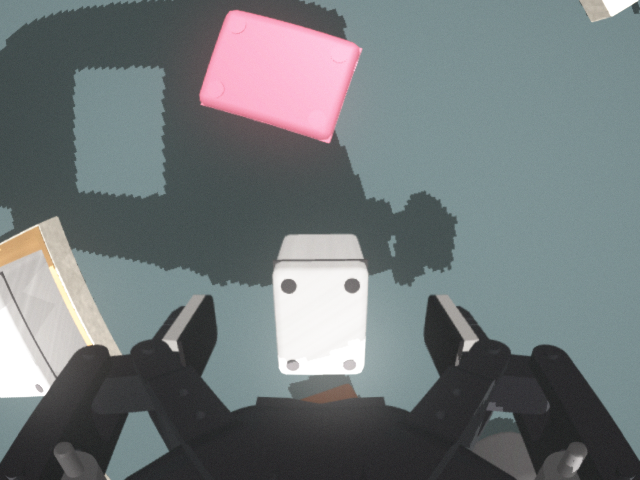

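```bash
python3 -m crank '[[0,0,0,1,0.5,-2,-1],[0,0,0,0,0,0,1],[0,0,0,0,0,0,1],[0,0,0,0,0,0,1],[0,0,0,0,0,0,1],[0,0,0,0,0,0,1],[0,0,0,0,0,0,1],[0,0,0,0,0,0,1]]' 40;python3 -m crank '[[0,0,0,0,0,0,1],[0,0,0,0,0,0,1],[0,0,0,0,0,0,1]]' 40; python3 nav.py 641.4 -146.2 196 -17.7
```

```text
t: 29.1
tool_pos: [0.6432, -0.1461, 0.201]
tool_rot: [2.532, 1.85, 0.004]
contact_force: [-0.1, -0.6, -0.6]
opening: 0.0331
t: 29.35
tool_pos: [0.6431, -0.1461, 0.2007]
tool_rot: [2.533, 1.85, 0.004]
contact_force: [-0.2, -1.1, 0.1]
opening: 0.0328
t 29.35 q6 -0.03 pos [ 643.1 -146.1  200.7] jaw -17.7 F [-0.2 -1.1  0.1] open 32.8
turn [ 0.006  0.001 -0.   ] shift now [-0.6 -1.6  4.7] shift after turn [-0.6 -1.6  4.7]
```

```bash
python3 -m crank '[[0,0,0,0,0,-20,1],[0,0,0,0,0,-25,1],[0,0,-0.106,0,0,-25,1],[0,0,-0.106,0,0,-20,1],[0,0,-0.106,0,0,-8,1],[0,0,-0.106,0,0,0,1],[0,0,0,0,0,0,1]]'; python3 nav.py 391.3 306.7 300 6.5; python3 - <<'E'
from h import *
p=eyes.get_image('wrist'); save('w16',p['image'])
E
```

```text
t: 29.93
tool_pos: [0.6411, -0.1454, 0.2985]
tool_rot: [-2.066, -2.364, 0.003]
contact_force: [0.3, -0.5, -1.7]
opening: 0.033
t 29.93 q6 -0.47 pos [ 641.1 -145.4  298.5] jaw 7.7 F [ 0.3 -0.5 -1.7] open 33.0
turn [-0.003 -0.     0.021] shift now [ 481.5 -187.    -0.8] shift after turn [ 477.5 -197.    -1.5]
```

View pics/w16.png

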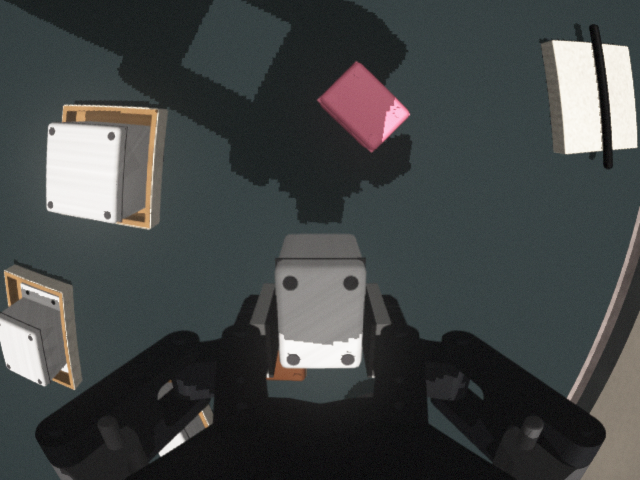

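The small box is held upright. Carrying it to the small tray.

```bash
python3 -m crank '[[0,0,0.021,20,-8,0,1],[0,0,0,34,-14,-1,1],[0,0,0,34,-14,-1,1],[0,0,0,34,-14,-1,1],[0,0,0,34,-14,-1,1],[0,0,0,34,-14,-1,1],[0,0,0,34,-14,-1,1],[0,0,0,34,-14,-1,1]]'; python3 nav.py 391.3 306.7 300 6.5
```

```text
t: 30.65
tool_pos: [0.5059, 0.1038, 0.2989]
tool_rot: [-2.137, -2.293, 0.012]
contact_force: [0.7, 0.1, -1.2]
opening: 0.0329
t 30.65 q6 -0.01 pos [505.9 103.8 298.9] jaw 4.1 F [ 0.7  0.1 -1.2] open 32.9
turn [-0.011 -0.    -0.043] shift now [ 210.5 -100.    -0. ] shift after turn [214.5 -90.9  -1.1]
```

```bash
python3 -m crank '[[-0.011,0,-0.043,34,-15,0,1],[0,0,0,34,-14,0,1],[0,0,0,34,-14,0,1],[0,0,0,34,-14,0,1],[0,0,0,30,-13,0,1],[0,0,0,18,-8,5,1],[0,0,0,0,0,8,1],[0,0,0,0,0,8,1]]'; python3 nav.py 391.3 306.7 235 6.5
```

```text
t: 31.32
tool_pos: [0.3979, 0.2911, 0.2734]
tool_rot: [-2.105, -2.326, 0.003]
contact_force: [-0.2, -0.5, -0.9]
opening: 0.0335
t 31.32 q6 0.38 pos [397.9 291.1 273.4] jaw 5.7 F [-0.2 -0.5 -0.9] open 33.5
turn [-0.004 -0.002 -0.014] shift now [16.1 -4.9 38.5] shift after turn [16.2 -4.8 38.4]
```

```bash
python3 -m crank '[[-0.004,-0.002,-0.014,16,-5,5,1],[0,0,0,0,0,15,1],[0,0,0,0,0,13,1],[0,0,0,0,0,0,1],[0,0,0,0,0,0,1]]'; python3 nav.py 391.3 306.7 221 6.5; python3 - <<'E'
from h import *
p=eyes.get_image('wrist'); save('w17',p['image'])
E
```

```text
t: 31.73
tool_pos: [0.3912, 0.3032, 0.2329]
tool_rot: [-2.104, -2.332, 0.015]
contact_force: [1.0, -0.2, -0.8]
opening: 0.0327
t 31.73 q6 0.41 pos [391.2 303.2 232.9] jaw 5.9 F [ 1.  -0.2 -0.8] open 32.7
turn [-0.008  0.006 -0.011] shift now [ 3.5  0.6 11.9] shift after turn [ 3.4  0.5 11.9]
```

View pics/w17.png

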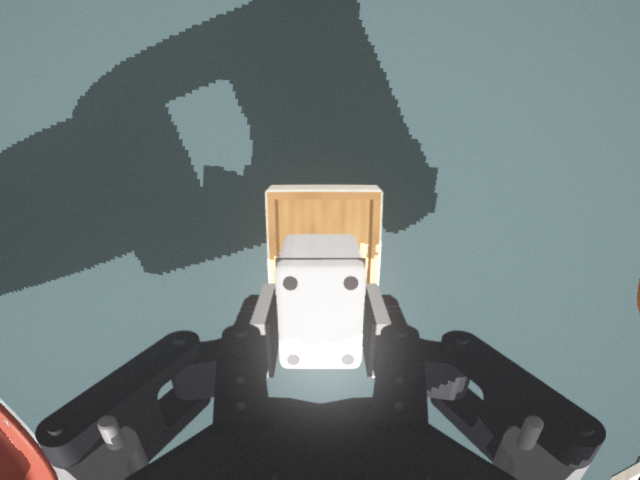

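The tray (columns 265–382) lies about 1.5 mm right of the box, so I'll shift slightly and lower.

```bash
python3 -m crank '[[-0.008,0.006,-0.011,3.5,1.5,4,1],[0,0,0,0,0,6,1],[0,0,0,0,0,3,1],[0,0,0,0,0,0,1]]'; python3 nav.py 391.3 306.7 204.7 6.5; python3 - <<'E'
from h import *
p=eyes.get_image('wrist'); save('w18',p['image'])
E
```

```text
t: 32.12
tool_pos: [0.394, 0.3061, 0.2205]
tool_rot: [2.094, 2.34, 0.006]
contact_force: [0.7, 0.5, -1.3]
opening: 0.0331
t 32.12 q6 0.40 pos [394.  306.1 220.5] jaw 6.4 F [ 0.7  0.5 -1.3] open 33.1
turn [ 0.004 -0.002 -0.003] shift now [ 0.9 -2.7 15.8] shift after turn [ 0.9 -2.7 15.8]
```

View pics/w18.png

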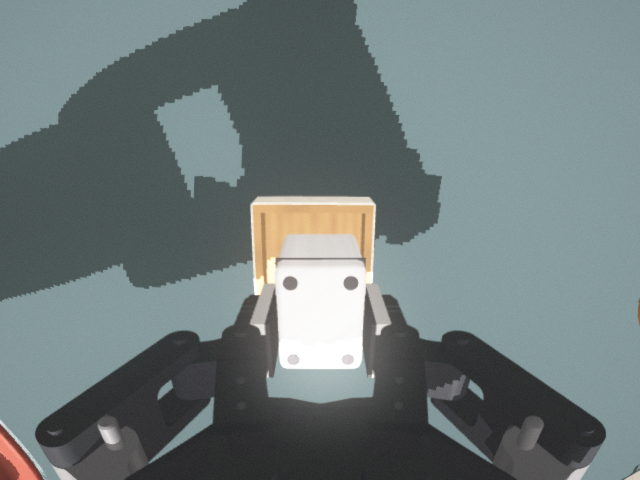

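```bash
python3 -m crank '[[0,0,0,0.5,-2.7,4,1],[0,0,0,0,0,5,1],[0,0,0,0,0,3,1],[0,0,0,0,0,0,1],[0,0,0,0,0,0,1]]'; python3 nav.py 391.3 306.7 204.7 6.5; python3 - <<'E'
from h import *
p=eyes.get_image('wrist'); save('w19',p['image'][130:330,180:450].repeat(2,0).repeat(2,1))
E
```

```text
t: 32.58
tool_pos: [0.3913, 0.3067, 0.2082]
tool_rot: [2.093, 2.34, 0.009]
contact_force: [-0.0, 0.2, -0.7]
opening: 0.0329
t 32.58 q6 0.40 pos [391.3 306.7 208.2] jaw 6.4 F [-0.   0.2 -0.7] open 32.9
turn [ 0.005 -0.002 -0.002] shift now [0.  0.  3.5] shift after turn [0.  0.1 3.5]
```

View pics/w19.png

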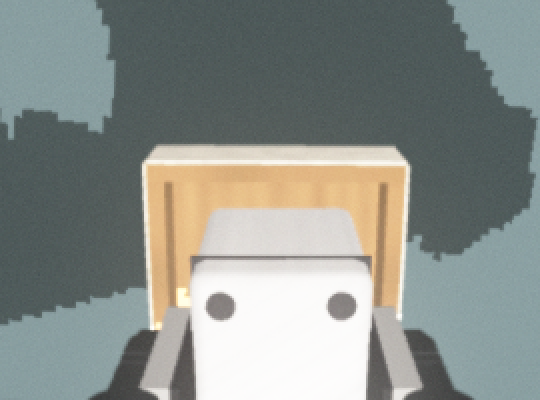

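Centred. I'll lower the last few mm and watch the force.

```bash
python3 -m crank '[[0,0,0,0,0,2,1],[0,0,0,0,0,2,1],[0,0,0,0,0,0,1],[0,0,0,0,0,0,1]]'; python3 nav.py 391.3 306.7 204.7 6.5
```

```text
t: 32.97
tool_pos: [0.3916, 0.3069, 0.2047]
tool_rot: [2.093, 2.34, 0.011]
contact_force: [-0.5, 0.5, -1.4]
opening: 0.0333
t 32.97 q6 0.40 pos [391.6 306.9 204.7] jaw 6.4 F [-0.5  0.5 -1.4] open 33.3
turn [ 0.006 -0.003 -0.002] shift now [-0.2 -0.4  0. ] shift after turn [-0.2 -0.4  0. ]
```

```bash
python3 -m crank '[[0,0,0,0,0,2,1],[0,0,0,0,0,1,1],[0,0,0,0,0,0,1]]'; python3 nav.py 391.3 306.7 204.7 6.5
```

```text
t: 33.22
tool_pos: [0.3925, 0.3075, 0.205]
tool_rot: [2.093, 2.34, 0.009]
contact_force: [-0.3, -0.2, -0.2]
opening: 0.0326
t 33.22 q6 0.40 pos [392.5 307.5 205. ] jaw 6.4 F [-0.3 -0.2 -0.2] open 32.6
turn [ 0.005 -0.002 -0.002] shift now [-0.7 -1.2  0.2] shift after turn [-0.7 -1.2  0.3]
```

Seated (z no longer falls). Releasing and backing away for the final checks.

```bash
python3 -m crank '[[0,0,0,0,0,0,0.2],[0,0,0,0,0,0,-1],[0,0,0,0,0,0,-1],[0,0,0,0,0,0,-1],[0,0,0,0,0,-20,-1],[0,0,0,0,0,-35,-1],[0,0,0,0,0,-35,-1],[0,0,0,0,0,0,-1]]'; python3 nav.py 391.3 306.7 300 6.5; python3 - <<'E'
from h import *
p=eyes.get_image('wrist'); save('w20',p['image'])
p=eyes.get_image('scene'); save('s20',p['image'])
E
```

```text
t: 33.88
tool_pos: [0.3911, 0.3065, 0.2946]
tool_rot: [-2.094, -2.341, 0.0]
contact_force: [1.7, 0.8, 1.1]
opening: 0.0858
t 33.88 q6 0.40 pos [391.1 306.5 294.6] jaw 6.4 F [1.7 0.8 1.1] open 85.8
turn [-0.    -0.    -0.002] shift now [ 0.2  0.3 -5.4] shift after turn [ 0.2  0.3 -5.4]
```

View pics/w20.png

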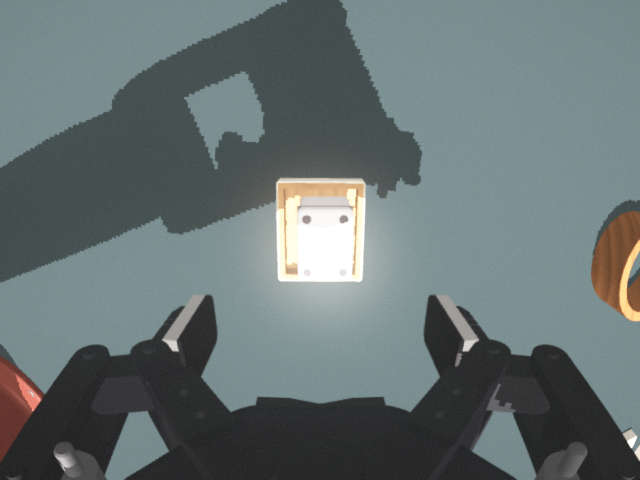

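View pics/s20.png

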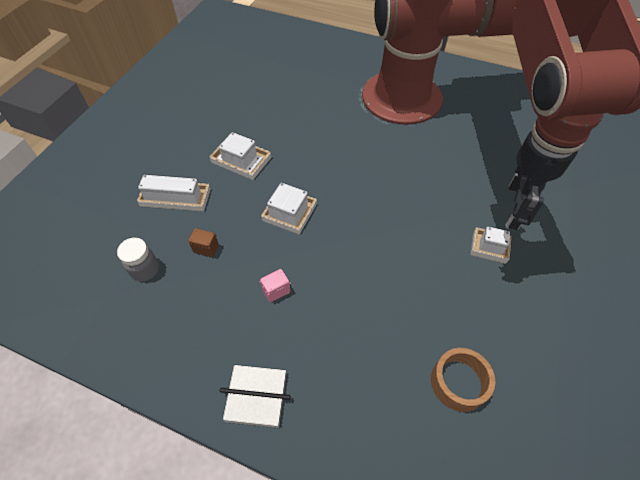

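All four boxes are in their trays. One final fit of each box against its tray, plus an enlarged look.

```bash
cat > fin.py <<'E'
from fit import *
T={'square':(468.6,-114.2,-2),'long':(531.5,-369.3,107),'flanged':(371.5,-288.6,84.4),'small':(391.3,306.7,96.5)}
P=[eyes.get_image(n) for n in('top','scene')]
for n,(x,y,a) in T.items():
    obs=[]
    for p in P:
        for r in spotter.outline_of(n+'_box',p):
            c=np.array(np.nonzero(r['region'])).mean(1)[::-1]
            if np.hypot(*(c-np.array(w2px(p,[x/1e3,y/1e3,.03]))))<10: obs.append((p,r['region']));break
    if not obs: print(n,'no mask');continue
    for o in obs: 
        f=fit(n+'_box',[o],(x/1e3,y/1e3),[np.radians(a)],z=.004)
        d=R.from_euler('z',-a,degrees=True).apply([f[0]-x,f[1]-y,0])
        print(n,'dx,dy in tray',np.round(d[:2],1),'dyaw %.1f cost %.3f'%(f[2]-a,f[3]))
for q in('tape_roll','screw_jar'):
    print(q,[[np.round(r['centre'],3) for r in spotter.mark_of(q,p)[:1]] for p in P])
im=P[1]['image']
save('fin',np.hstack([cv2.resize(im[120:240,130:330],(600,360),interpolation=cv2.INTER_CUBIC),cv2.resize(im[205:285,460:504],(198,360),interpolation=cv2.INTER_CUBIC)]))
E
python3 fin.py
```

```text
square dx,dy in tray [ 6.  -0.7] dyaw 0.5 cost 0.049
square dx,dy in tray [ 2.1 -0.4] dyaw 4.4 cost 0.128
long dx,dy in tray [-4.8 -1.4] dyaw 0.6 cost 0.045
long dx,dy in tray [-3.1  1.3] dyaw -1.5 cost 0.062
flanged dx,dy in tray [-1.  -2.7] dyaw 1.1 cost 0.038
flanged dx,dy in tray [-1.5 -0.9] dyaw 2.0 cost 0.120
small dx,dy in tray [-5.4 -4.1] dyaw -7.6 cost 0.359
small dx,dy in tray [ 0.9 -1. ] dyaw -8.8 cost 0.158
tape_roll [[array([ 0.694,  0.309, -0.   ])], [array([0.692, 0.308, 0.   ])]]
screw_jar [[array([ 0.718, -0.321, -0.003])], [array([ 0.716, -0.323,  0.   ])]]
```

View pics/fin.png

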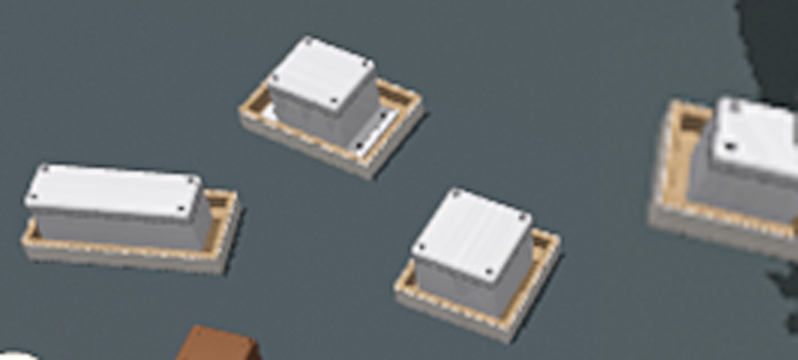

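```bash
python3 -m crank '[[0,0,0,0,0,-20,-1],[0,0,0,0,0,0,-1],[0,0,0,0,0,0,-1]]'; python3 -c "
from station import ctrl
print(ctrl.finish_job())"
```

```text
t: 34.93
tool_pos: [0.389, 0.3053, 0.3068]
tool_rot: [-2.092, -2.338, 0.021]
contact_force: [-0.5, -0.8, -0.7]
opening: 0.0856
the job is handed in; nothing more can be done
None
```

All four grey enclosures are back in their own trays, in the order square, long, flanged, small. Each was lowered to the tray floor before I let go. I handed the job in at about 35 s; it reported no verdict. Every wrist force reading I saw stayed within a few newtons.

- **Final views:** the last scene picture shows the square, long and flanged boxes lid up and flat in their trays. The wrist picture taken after release shows the same for the small box.
- **Fit in the trays:** the outline fits put the flanged box 1–3 mm off centre. The square box is 2–6 mm off toward +x, because it drifted while I pressed it down, and the long box is 3–5 mm off lengthwise. All three are inside the 8 mm of play.
- **Checks that disagreed:** the fit for the small box was unreliable (costs 0.36 and 0.16), because the gripper blocked both fixed cameras' view of it. For that box I relied on the wrist pictures, which showed it about centred. The scene-camera fits for the square and flanged boxes were also weak (costs about 0.12).
- **Left alone:** the tape roll and jar measured where they started, to within the 4 mm accuracy. I never touched the pink and brown look-alikes.

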